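Put the polishing spindle kit away

TASK

Put the polishing kit away: thread all the spacer rings that are out onto the upright spindle, the largest at the bottom and each smaller one above, then slip the flanged nut on top of them, flange down. Stack the upper tray on the lower tray, turned half round so that its lugs stand on the rim and it does not nest down on the compounds, and put the nylon mallet head and the eye loupe into the upper tray, one in each compartment; leave the compounds in the lower tray and the other things on the bench where they are.

Things in the scene. Friction and masses are not known exactly. Their poses are not given: they have to be found in the camera images.
- spindle_foot (a point): fixed stand: dark steel round base 84 mm across, 14 mm thick, with an upright steel spindle 20 mm in diameter; the spindle is straight for 66 mm above the base's top face, then a 10 mm conical point (tip 76 mm above that face). This point lies on the spindle's axis at the base's top face, where the lowest ring comes to rest; z up
- ring_68: plain aluminium spacer ring, outside diameter 68 mm, straight bore 24 mm, 14 mm thick, lying flat at the start; origin at its very centre (7 mm above what it lies on), z along the bore, either face may be up. May be absent.
- ring_58: plain aluminium spacer ring, outside diameter 58 mm, straight bore 24 mm, 14 mm thick, lying flat at the start; origin at its very centre (7 mm above what it lies on), z along the bore, either face may be up. May be absent.
- ring_48: plain aluminium spacer ring, outside diameter 48 mm, straight bore 24 mm, 14 mm thick, lying flat at the start; origin at its very centre (7 mm above what it lies on), z along the bore, either face may be up. May be absent.
- ring_38: plain aluminium spacer ring, outside diameter 38 mm, straight bore 24 mm, 14 mm thick, lying flat at the start; origin at its very centre (7 mm above what it lies on), z along the bore, either face may be up. May be absent.
- flange_nut: steel flanged nut, unthreaded, slips on: flange 50 mm across, 8 mm thick at the bottom, fluted hub 32 mm in diameter above it, 40 mm tall overall, 24 mm bore right through; origin at the centre of the flange's underside, z up through the hub. Starts flange down on the scorched soldering board (100 mm square, top 43 mm above the worktop) in the middle of the bench
- lower_tray: lower stack-nest tray, grey plastic, open on top, loose but heavy (0.9 kg): outside 178 x 116 mm (its x, y), 60 mm high, floor 4 mm, walls 8 mm, mouth 162 x 100 mm; long axis roughly left-right. Each long wall has two 24 mm wide slots, open at the top, at x = +50 and x = -20 mm. Two bars of polishing compound lie in it. Origin under the middle of its floor, z up
- upper_tray: upper stack-nest tray, grey plastic, 0.22 kg, starts flat on the worktop, roughly the same way round as the lower: outside 156 x 94 mm (its x, y), walls 4 mm thick, 30 mm high, floor 4 mm. A grip wall 12 mm thick stands across its middle (at x = 0), 56 mm high over the middle 60 mm of y: pinch it there from above. Compartments at either side 66 x 86 mm inside. Origin under the middle of its floor, z up
- upper_tray_lug_end (a point): middle of the upper tray's +x end wall, 15 mm up, the end with the nearer lugs. Lugs 14 mm long stick out 10 mm from both long sides at the tray's x = +50 and x = -20 mm, undersides 12 mm above its underside. Turned half round to the lower tray, the tray drops 12 mm into its mouth (3 mm play) and the lugs stand on the walls, undersides of the trays 48 mm apart
- lower_tray_slot_end (a point): middle of the lower tray's +x end wall, 30 mm up, the end with the nearer slots. With both trays the same way round, the lugs drop into these slots and the upper tray nests down, which is wrong; rightly stacked, this end and the upper tray's lug end are opposite
- mallet_head: white nylon mallet head without a handle, a lying barrel 53 mm long (its y), 31 mm wide (its x) and 31 mm high, 90 g; origin under its middle, z up at the start
- loupe: black eye loupe, a cup 39 mm across at the wide end and 30 mm high, 35 g; origin under its middle, z along its axis, up at the start. It starts standing on the flat green wax box at the right (70 x 120 mm, top 36 mm above the worktop)
- red_bar: red polishing bar 38 x 14 x 12 mm, lying in the lower tray; stays there
- brown_block: brown polishing block 24 x 20 x 16 mm, lying in the lower tray; stays there
- jar: small glass jar with a black lid, 48 mm across, 63 mm high, a bystander at the left; origin under its middle
- file: thin needle file with a blue handle, 153 mm long, a bystander behind the spindle; origin at its middle
- marker: marker pen 128 mm long, a bystander by the right side board; origin at its middle
- doming_block: brass cube of 42 mm with hollows, a bystander behind the spindle to the left; origin under its middle

How it is judged (in metres and radians):
On the way, in this order (a step that is already met when the one before it is completed fails the run):
1. all rings present are on the spindle, the largest at the bottom, each smaller one above (horizontal distance between each of ring_68, ring_58, ring_48, ring_38 and spindle_foot below 0.005 m and angle between the z axis of each of ring_68, ring_58, ring_48, ring_38 and the z axis of spindle_foot, either way round below 0.15 rad and linear speed of each of ring_68, ring_58, ring_48, ring_38 below 0.03 m/s and z of ring_68 in the frame of spindle_foot between 0.003 and 0.054 m and z of ring_58 in the frame of spindle_foot between 0.003 and 0.054 m and ((angle between ring_68's own z axis and vertical below 1 rad and z of ring_58 in the frame of ring_68 above 0.01 m) or (angle between ring_68's own z axis and vertical above 2 rad and z of ring_58 in the frame of ring_68 below -0.01 m)) and z of ring_48 in the frame of spindle_foot between 0.003 and 0.054 m and ((angle between ring_68's own z axis and vertical below 1 rad and z of ring_48 in the frame of ring_68 above 0.01 m) or (angle between ring_68's own z axis and vertical above 2 rad and z of ring_48 in the frame of ring_68 below -0.01 m)) and ((angle between ring_58's own z axis and vertical below 1 rad and z of ring_48 in the frame of ring_58 above 0.01 m) or (angle between ring_58's own z axis and vertical above 2 rad and z of ring_48 in the frame of ring_58 below -0.01 m)) and z of ring_38 in the frame of spindle_foot between 0.003 and 0.054 m and ((angle between ring_68's own z axis and vertical below 1 rad and z of ring_38 in the frame of ring_68 above 0.01 m) or (angle between ring_68's own z axis and vertical above 2 rad and z of ring_38 in the frame of ring_68 below -0.01 m)) and ((angle between ring_58's own z axis and vertical below 1 rad and z of ring_38 in the frame of ring_58 above 0.01 m) or (angle between ring_58's own z axis and vertical above 2 rad and z of ring_38 in the frame of ring_58 below -0.01 m)) and ((angle between ring_48's own z axis and vertical below 1 rad and z of ring_38 in the frame of ring_48 above 0.01 m) or (angle between ring_48's own z axis and vertical above 2 rad and z of ring_38 in the frame of ring_48 below -0.01 m))), for 0.2 s.
2. the flanged nut is on the spindle above the rings, flange down (horizontal distance between flange_nut and spindle_foot below 0.006 m and angle between flange_nut's own z axis and vertical below 0.15 rad and linear speed of flange_nut below 0.03 m/s and z of flange_nut in the frame of spindle_foot between 0.025 and 0.06 m and ((angle between ring_68's own z axis and vertical below 1 rad and z of flange_nut in the frame of ring_68 above 0.003 m) or (angle between ring_68's own z axis and vertical above 2 rad and z of flange_nut in the frame of ring_68 below -0.003 m)) and ((angle between ring_58's own z axis and vertical below 1 rad and z of flange_nut in the frame of ring_58 above 0.003 m) or (angle between ring_58's own z axis and vertical above 2 rad and z of flange_nut in the frame of ring_58 below -0.003 m)) and ((angle between ring_48's own z axis and vertical below 1 rad and z of flange_nut in the frame of ring_48 above 0.003 m) or (angle between ring_48's own z axis and vertical above 2 rad and z of flange_nut in the frame of ring_48 below -0.003 m)) and ((angle between ring_38's own z axis and vertical below 1 rad and z of flange_nut in the frame of ring_38 above 0.003 m) or (angle between ring_38's own z axis and vertical above 2 rad and z of flange_nut in the frame of ring_38 below -0.003 m))), for 0.2 s.
At the end, for the whole second after the job is handed in: Rings flat on the spindle (5 mm), smaller above larger; nut on top, hub up (6 mm). Upper tray turned half round, level on the lower: undersides 44 to 53 mm apart, centred to 7 mm. Mallet head and loupe in it, one each side of the grip wall, compounds in the lower, all at rest (all of step 1 and all of step 2 and z of upper_tray in the frame of lower_tray between 0.044 and 0.053 m and x of upper_tray in the frame of lower_tray between -0.007 and 0.007 m and y of upper_tray in the frame of lower_tray between -0.007 and 0.007 m and x of upper_tray_lug_end in the frame of lower_tray below -0.06 m and angle between lower_tray's own z axis and vertical below 0.1 rad and angle between upper_tray's own z axis and vertical below 0.08 rad and linear speed of each of upper_tray, mallet_head, loupe below 0.03 m/s and x of mallet_head in the frame of upper_tray between -0.076 and 0.076 m and y of mallet_head in the frame of upper_tray between -0.045 and 0.045 m and z of mallet_head in the frame of upper_tray between -0.002 and 0.04 m and x of loupe in the frame of upper_tray between -0.076 and 0.076 m and y of loupe in the frame of upper_tray between -0.045 and 0.045 m and z of loupe in the frame of upper_tray between -0.002 and 0.04 m and ((x of mallet_head in the frame of upper_tray above 0.004 m and x of loupe in the frame of upper_tray below -0.004 m) or (x of mallet_head in the frame of upper_tray below -0.004 m and x of loupe in the frame of upper_tray above 0.004 m)) and x of red_bar in the frame of lower_tray between -0.083 and 0.083 m and y of red_bar in the frame of lower_tray between -0.052 and 0.052 m and z of red_bar in the frame of lower_tray between -0.002 and 0.035 m and x of brown_block in the frame of lower_tray between -0.083 and 0.083 m and y of brown_block in the frame of lower_tray between -0.052 and 0.052 m and z of brown_block in the frame of lower_tray between -0.002 and 0.035 m); the robot touches nothing.
It fails at once if a bystander (jar, file, marker, brass cube) is pushed more than 30 mm or knocked over (distance of any of jar, file, marker, doming_block from where it was at the start of the episode above 0.03 m or angle between any of jar, doming_block's own z axis and vertical above 0.6 rad).
Of ring_68, ring_58, ring_48, ring_38 only 3 to 4 are there at a start; the rules pass over those that are not, and their reading is None.
At some moment in a run one of mallet_head, upper_tray may be knocked a few centimetres aside while the robot is not near it.
Once in a run the grip may slacken for a moment while it holds something.
It also fails if it takes over 208 s, if anything falls off the work surface, if the arm or the gripper's body presses on something with over 40 N, if the wrist force passes 120 N, or if a joint passes its speed limit or range.

ROBOT

A 6-joint arm with a two-finger parallel gripper is mounted at the origin on a cart in front of the work surface, level with it; the furniture and walls round the work are solid. World frame = base frame: x ahead of the robot, y to its left, z up, the work surface at z = 0. Lengths are in m, angles in degrees, forces in N, time in s.
With the tool pointing down it reaches from about 0.35 to 0.85 m from the base axis. Payload 8.1 kg.
Tool frame: the origin (TCP) lies midway between the tips of the shut fingers; the grasp point (between the pads) lies 19 mm behind it; z points along the fingers, y is the line along which they close (so a half turn about z gives the same grasp; the last joint's range is limited). The gripper opens to 85 mm and grips with 20 to 120 N. Pads are 22 mm wide; open, the fingers measure 114 mm over their backs; the gripper's body (76 mm by 85 mm) begins 54 mm behind the grasp point. The pads swing forward as they close: fully open they stand 13 mm farther back than shut.
Start: joints at [71.711, 7.471, 85.268, -0, 87.261, -4.893], TCP at [0.139, 0.584, 0.231] pointing down, gripper open.
Joint ranges: [-169.43, 169.43], [-51.17, 129.36], [1.28, 143.12], [-76.62, 256.62], [0, 156.53], [-152.29, 152.29]. Speed limits (degrees/s): [136.94, 136.94, 159.86, 180, 180, 180].

INTERFACE

Orientations are given as [roll, pitch, yaw] about the fixed x, y, z axes, in that order (R = Rz(yaw) Ry(pitch) Rx(roll)).
In Python, from bench import env, read_camera, camera_info, workorder, masks_of gives the robot as it stands.
- The arm moves only by the shell command python3 -m jog 'ROWS' [FORCE]. ROWS is JSON, a list that holds one entry, the list of rows, each a list of 7 numbers: the shift along the tool's x, y, z in mm, then the turn, a rotation vector about the tool's x, y, z in degrees, then the finger opening in mm, from 0 to 85.4. A call has exactly 8 rows; each row is the pose to reach, as a shift and turn from the pose commanded when the call began, along the tool's axes at that moment; what a row does not reach only later rows make up. A row lasts 1/12 s, in which the tool goes at most 41.7 mm and 7.16 degrees, less where a joint would pass 70% of its speed; a pose out of reach is approached as far as the arm can. A call with a gripper value outside its range is refused whole. The fingers move at their own pace and stop on an object; FORCE is the grip in N (left out, the last holds). Time passes only in rows, so rows that repeat a pose let the fingers close, or fill a call up. It gives the time, the measured TCP pose, the force and the opening at its end, in the units of the state.
- env.read_state(): the state, without advancing time (a new reading comes with each control period).
- read_camera(name): name is "scene" or "top" or "wrist"; returns the picture (480x640x3 uint8, red, green, blue); there is no depth.
- camera_info(name): a dict with "fx", "fy", "cx", "cy" (pixels), "dist_coeffs" ([k1, k2, p1, p2, k3] as OpenCV has them; the pictures are not rectified), "R" (3x3) and "t" (3): a world point X has camera coordinates R X + t. Camera axes: x right, y down, z forward; pixel columns grow to the right and rows downward; lengths in m; the calibration is good to about 2 mm. A picture is of the moment at which its call begins: read the wrist's pose just before it. camera_info takes no time and is no camera call; for the wrist camera it gives the pose at the moment of the call.
- workorder.job_done(): hands the job in, once; it reports no verdict.
Trained networks look in the newest picture that a camera, given by its name, has taken for a name from the list of things; names that differ only in an ending like _2 or _b are one class to them, and where a whole thing is asked for, a point or a joint stands for the part that bears it (a point fixed in the world has none). Each returns a list of dicts, best first, with "confidence" (0 to 1); they miss things now and then, are a little off and sometimes report something else, mostly with a low value. They report only what shows in the picture. A call takes as long as a camera call.
- masks_of(label, camera): "pixels" (480x640 bool, what is visible of it) and "uv" ([column, row] in pixels, amid what is visible of it).
The state is a dict: "clock": time; "joints": joint angles; "qvel": joint speeds; "joint_torque": joint torques, N m; "position": TCP position; "ee_rot": TCP orientation; "ft_force": force on the tool from outside, world axes, zero at the start; "torque": the same for the moment, N m; "finger_gap": opening from 0.0 (shut) to 1.0 (fully open).
Only numpy, scipy, OpenCV 4.12 (cv2) and the standard library are available. Lean on these libraries where they do the work, as an engineer would, in place of code of your own. Each camera call takes 0.05 s, during which the arm holds its last target. There are 200 camera calls.

## Working session

There is one attempt and no reset: what is moved stays moved. The work goes in short steps, Python scripts to look and compute and a shell command to move; the robot and the scene stay as the last step left them, time stands still between calls to the robot, and variables do not carry over. Pictures are saved under pics/ and viewed, on a budget of 14 in all, crops included, one or two more only if the job needs it, and the job is handed in when it is done.

```bash
ls; mkdir -p pics
cat > h.py <<'E'
import numpy as np, cv2
from bench import env, read_camera, camera_info, workorder, masks_of
def ray(ci,uv,z):
    K=np.array([[ci['fx'],0,ci['cx']],[0,ci['fy'],ci['cy']],[0,0,1.]])
    p=cv2.undistortPoints(np.array(uv,float).reshape(-1,1,2),K,np.array(ci['dist_coeffs'],float))[:,0]
    R=np.array(ci['R']);t=np.array(ci['t'])
    d=np.c_[p,np.ones(len(p))]@R; c=-R.T@t
    return c+d*((z-c[2])/d[:,2])[:,None]
def proj(ci,X):
    K=np.array([[ci['fx'],0,ci['cx']],[0,ci['fy'],ci['cy']],[0,0,1.]])
    r=cv2.Rodrigues(np.array(ci['R'],float))[0]
    return cv2.projectPoints(np.array(X,float).reshape(-1,1,3),r,np.array(ci['t'],float),K,np.array(ci['dist_coeffs'],float))[0][:,0]
E
python3 - <<'E'
from h import *
print(env.read_state())
for c in ['scene','top']:
    im=read_camera(c);cv2.imwrite(f'pics/{c}0.png',im[:,:,::-1]);ci=camera_info(c)
    print(c,ci['fx'],-np.array(ci['R']).T@ci['t'],np.array(ci['R']).round(2).tolist())
ci=camera_info('top')
H=dict(ring_68=.014,ring_58=.014,ring_48=.014,ring_38=.014,flange_nut=.06,lower_tray=.06,upper_tray=.03,mallet_head=.02,loupe=.066,jar=.063,doming_block=.042,spindle_foot=.014,red_bar=.016,brown_block=.02,file=.005,marker=.01)
for n,z in H.items():
    for m in masks_of(n,'top')[:2]:
        r=cv2.minAreaRect(np.argwhere(m['pixels'])[:,::-1].astype(np.float32))
        b=ray(ci,cv2.boxPoints(r),z)
        e=b[1]-b[0];f=b[2]-b[1]
        print(n,round(m['confidence'],2),np.round(m['uv']),'ctr',b.mean(0).round(3)[:2],'sz',np.linalg.norm(e).round(3),np.linalg.norm(f).round(3),'ang',np.degrees(np.arctan2(e[1],e[0])).round(1))
E
```

```text
pics
{'clock': 0.0, 'joints': array([ 7.17128917e+01,  7.51570899e+00,  8.53308630e+01,  2.51764371e-03,
        8.72613554e+01, -4.89369204e+00]), 'qvel': array([-0.09894587,  0.00393499, -0.081683  ,  0.02459651, -0.02041791,
       -0.00586365]), 'joint_torque': array([ 2.66584226e-03, -5.69408834e+01, -5.00549591e+01,  1.08050128e-05,
        1.49672624e-02,  4.32974147e-06]), 'position': array([0.13877449, 0.58315551, 0.23022299]), 'ee_rot': array([-1.79892681e+02, -1.17123457e-02,  1.66606450e+02]), 'ft_force': array([ 0.7816077 , -0.91211059, -0.34331933]), 'torque': array([ 0.03380463, -0.03562922,  0.03849967]), 'finger_gap': 1.0054699046098163}
scene 543.0540188805926 [-0.23561828 -0.616133    0.67260051] [[0.58, -0.82, -0.02], [-0.45, -0.3, -0.84], [0.68, 0.49, -0.54]]
top 472.43858741165184 [ 0.44417775 -0.07049527  1.16915935] [[-0.0, -1.0, -0.02], [-1.0, 0.01, -0.07], [0.07, 0.02, -1.0]]
ring_68 0.77 [273. 271.] ctr [0.461 0.047] sz 0.044 0.044 ang -90.2
ring_68 0.64 [452. 284.] ctr [ 0.417 -0.365] sz 0.052 0.055 ang -46.0
ring_58 0.77 [273. 271.] ctr [0.461 0.047] sz 0
[... 643 characters left out ...]
 ang -90.2
mallet_head 0.71 [350. 214.] ctr [ 0.607 -0.126] sz 0.033 0.057 ang -76.2
loupe 0.62 [216. 265.] ctr [0.472 0.191] sz 0.187 0.115 ang -86.0
loupe 0.49 [417. 242.] ctr [ 0.532 -0.283] sz 0.035 0.035 ang -90.3
jar 0.7 [185. 225.] ctr [0.574 0.271] sz 0.046 0.061 ang -26.0
doming_block 0.91 [257. 191.] ctr [0.663 0.091] sz 0.048 0.047 ang -4.7
spindle_foot 0.57 [292. 219.] ctr [0.592 0.016] sz 0.08 0.081 ang -45.0
brown_block 0.63 [231. 270.] ctr [0.462 0.17 ] sz 0.027 0.022 ang -90.2
file 0.4 [302. 183.] ctr [ 0.686 -0.016] sz 0.048 0.003 ang -90.5
marker 0.65 [465. 213.] ctr [ 0.608 -0.423] sz 0.01 0.122 ang -90.1
marker 0.25 [309. 260.] ctr [ 0.497 -0.023] sz 0.047 0.049 ang -90.3
```

Run:
```python
import cv2
a=cv2.imread('pics/top0.png')[150:330,150:490];cv2.imwrite('pics/t1.png',cv2.resize(a,(800,424),interpolation=cv2.INTER_CUBIC))
```

```text
(no output)
```

View pics/t1.png

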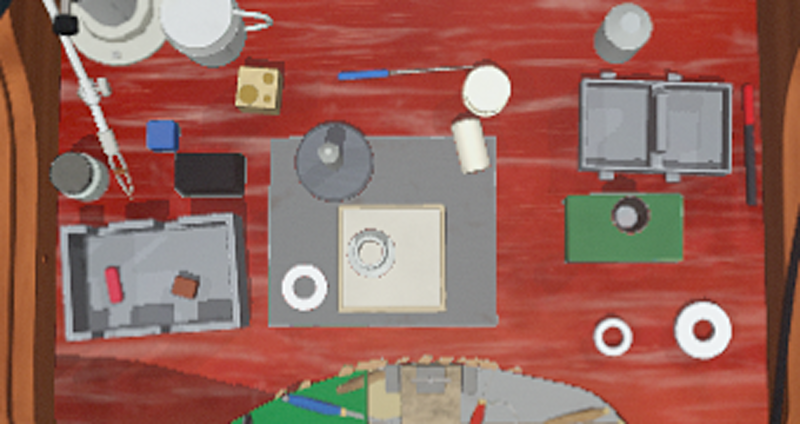

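View pics/scene0.png

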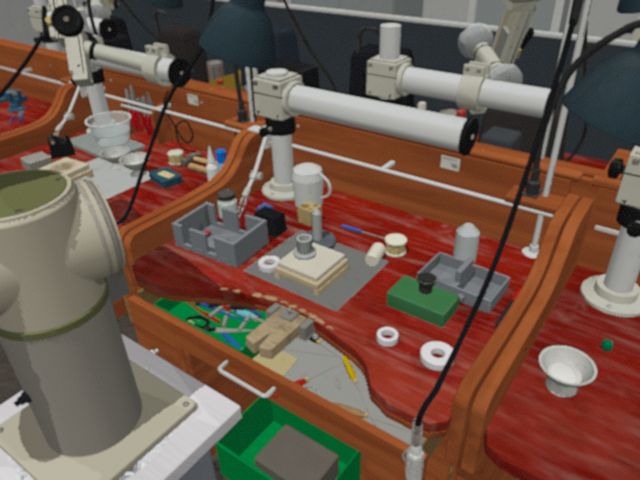

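The top view shows three rings, sized as 58, 48 and 38, so ring_68 is absent. The 48 is at crop (304,287), the 38 at (613,337) and the 58 at (703,330). The upper tray's lugs at crop (605,…) and (673,…) put its lug end on the left. I'll move in closer.

```bash
cat >> h.py <<'E'
from scipy.spatial.transform import Rotation as Ro
def plan(x,y,z,yaw=None):
    s=env.read_state();R=Ro.from_euler('xyz',s['ee_rot'],degrees=True)
    if yaw is None: yaw=s['ee_rot'][2]
    T=Ro.from_euler('xyz',[180,0,yaw],degrees=True)
    d=R.inv().apply(np.array([x,y,z])-s['position'])*1000
    print('t',s['clock'],'pos',s['position'].round(4),s['ee_rot'].round(1),'gap',round(s['finger_gap']*85.4,1),'F',s['ft_force'].round(1))
    print('shift',d.round(0),'turn',(R.inv()*T).as_rotvec(degrees=True).round(1))
E
python3 -m jog '[[[-216,-234,-65,0,0,38.3,85],[-216,-234,-65,0,0,38.3,85],[-216,-234,-65,0,0,38.3,85],[-216,-234,-65,0,0,38.3,85],[-216,-234,-65,0,0,38.3,85],[-216,-234,-65,0,0,38.3,85],[-216,-234,-65,0,0,38.3,85],[-216,-234,-65,0,0,38.3,85]]]'
python3 -c "
from h import *
plan(.45,.03,.36,90)"
```

```text
clock: 1.57
position: [0.2958, 0.3038, 0.2972]
ee_rot: [179.9, 0.0, 128.3]
ft_force: [1.4, 1.0, -0.4]
finger_gap: 0.999
t 1.5667 pos [0.2958 0.3038 0.2972] [179.9   0.  128.3] gap 85.3 F [ 1.4  1.  -0.4]
shift [-311.  -48.  -63.] turn [ 0.1  0.  38.3]
```

```bash
python3 -m jog '[[[-311,-48,-63,0,0,38.3,85],[-311,-48,-63,0,0,38.3,85],[-311,-48,-63,0,0,38.3,85],[-311,-48,-63,0,0,38.3,85],[-311,-48,-63,0,0,38.3,85],[-311,-48,-63,0,0,38.3,85],[-311,-48,-63,0,0,38.3,85],[-311,-48,-63,0,0,38.3,85]]]'
python3 -m jog '[[[0,0,0,0,0,0,85],[0,0,0,0,0,0,85],[0,0,0,0,0,0,85],[0,0,0,0,0,0,85],[0,0,0,0,0,0,85],[0,0,0,0,0,0,85],[0,0,0,0,0,0,85],[0,0,0,0,0,0,85]]]'
python3 - <<'E'
from h import *
ci=camera_info('wrist');im=read_camera('wrist');cv2.imwrite('pics/w1.png',im[:,:,::-1])
print(-np.array(ci['R']).T@ci['t'],np.array(ci['R']).round(2).tolist(),ci['fx'])
plan(.45,.03,.36,90)
for n,z in dict(ring_48=.014,flange_nut=.083,spindle_foot=.014,mallet_head=.02).items():
    for m in masks_of(n,'wrist')[:3]:
        r=cv2.minAreaRect(np.argwhere(m['pixels'])[:,::-1].astype(np.float32)); b=ray(ci,cv2.boxPoints(r),z); e=b[1]-b[0];f=b[2]-b[1]
        print(n,round(m['confidence'],2),np.round(m['uv']),'ctr',b.mean(0).round(4)[:2],np.linalg.norm(e).round(3),np.linalg.norm(f).round(3))
E
```

```text
clock: 2.23
position: [0.4511, 0.0291, 0.3602]
ee_rot: [179.9, 0.0, 89.9]
ft_force: [1.3, 0.7, 1.0]
finger_gap: 0.995
clock: 2.9
position: [0.4498, 0.0327, 0.3593]
ee_rot: [180.0, 0.0, 90.1]
ft_force: [-0.1, -0.7, 0.4]
finger_gap: 0.995
[0.44959502 0.099654   0.50067686] [[1.0, 0.0, 0.0], [0.0, -0.96, 0.27], [0.0, -0.27, -0.96]] 353.6563370496669
t 2.95 pos [0.4499 0.0326 0.3593] [180.   0.  90.] gap 85.2 F [ 0.5 -0.6  0. ]
shift [-3.  0. -1.] turn [0. 0. 0.]
ring_48 0.92 [295. 379.] ctr [ 0.4085 -0.2681] 0.037 0.046
ring_48 0.66 [341. 185.] ctr [0.4609 0.0462] 0.045 0.045
flange_nut 0.77 [354. 239.] ctr [ 0.4912 -0.0154] 0.045 0.045
spindle_foot 0.73 [419. 205.] ctr [0.591  0.0163] 0.081 0.082
mallet_head 0.77 [418. 307.] ctr [ 0.606  -0.1267] 0.056 0.035
```

View pics/w1.png

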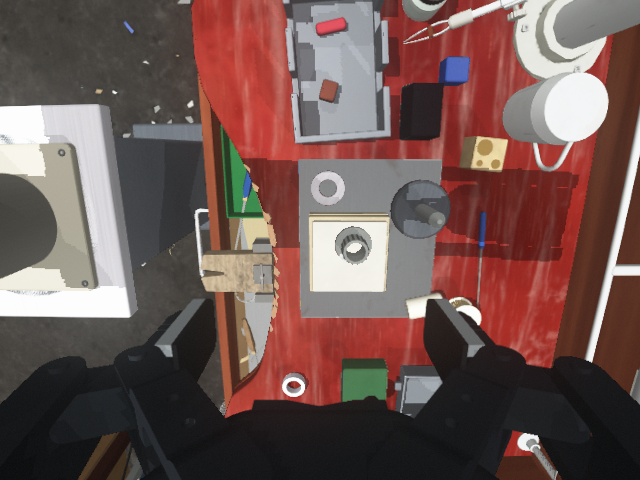

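The wrist picture (right is +x, down is −y) shows the 48 ring at (328,188), the nut at (354,243), the spindle tip at (432,215), the 38 ring at (293,385), and the lower tray's compounds at the top. Next is the 58 ring.

```bash
python3 -m jog '[[[-330,-33,110,0,0,0,85],[-330,-33,110,0,0,0,85],[-330,-33,110,0,0,0,85],[-330,-33,110,0,0,0,85],[-330,-33,110,0,0,0,85],[-330,-33,110,0,0,0,85],[-330,-33,110,0,0,0,85],[-330,-33,110,0,0,0,85]]]'
python3 -m jog '[[[-14,-2,5,0,0,0,85],[-14,-2,5,0,0,0,85],[-14,-2,5,0,0,0,85],[-14,-2,5,0,0,0,85],[-14,-2,5,0,0,0,85],[-14,-2,5,0,0,0,85],[-14,-2,5,0,0,0,85],[-14,-2,5,0,0,0,85]]]'
cat >> h.py <<'E'
def look(d,pic=None,cam='wrist',k=3):
    ci=camera_info(cam);im=read_camera(cam)
    if pic: cv2.imwrite(f'pics/{pic}.png',im[:,:,::-1])
    for n,z in d.items():
        for m in masks_of(n,cam)[:k]:
            px=np.argwhere(m['pixels'])[:,::-1].astype(np.float32)
            b=ray(ci,cv2.boxPoints(cv2.minAreaRect(px)),z); e=b[1]-b[0];f=b[2]-b[1]
            h=ray(ci,cv2.convexHull(px)[:,0],z)[:,:2].astype(np.float32); cc,rr=cv2.minEnclosingCircle(h)
            print(n,round(m['confidence'],2),np.round(m['uv']),'ctr',b.mean(0).round(4)[:2],'sz',np.linalg.norm(e).round(3),np.linalg.norm(f).round(3),'ang',np.degrees(np.arctan2(e[1],e[0])).round(1),'circ',np.round(cc,4),round(2*rr,4))
E
python3 - <<'E'
from h import *
look(dict(ring_58=.014,loupe=.066,upper_tray=.03),'w2')
plan(.417,-.365,.25,90)
E
```

```text
clock: 3.82
position: [0.4179, -0.2846, 0.2538]
ee_rot: [180.0, 0.0, 90.0]
ft_force: [1.3, 0.9, 0.2]
finger_gap: 0.997
clock: 4.48
position: [0.417, -0.296, 0.2499]
ee_rot: [180.0, 0.0, 90.1]
ft_force: [0.5, 0.0, 0.2]
finger_gap: 0.995
ring_58 0.69 [314. 198.] ctr [ 0.4081 -0.2744] sz 0.036 0.038 ang 0.1 circ [ 0.4081 -0.2742] 0.039
ring_58 0.57 [314. 281.] ctr [ 0.4148 -0.3675] sz 0.057 0.058 ang 45.9 circ [ 0.4151 -0.367 ] 0.061
upper_tray 0.68 [315. 280.] ctr [ 0.4141 -0.3608] sz 0.052 0.056 ang 0.1 circ [ 0.4144 -0.3608] 0.0574
upper_tray 0.65 [508. 234.] ctr [ 0.6205 -0.3204] sz 0.16 0.111 ang 87.5 circ [ 0.6192 -0.3205] 0.1849
t 4.6833 pos [ 0.4166 -0.2964  0.2494] [180.   0.  90.] gap 84.7 F [-0.1 -0.5 -0.3]
shift [-69.   0.  -1.] turn [0. 0. 0.]
```

```bash
python3 -m jog '[[[-40,-2,120,0,0,0,85],[-40,-2,120,0,0,0,85],[-40,-2,120,0,0,0,85],[-40,-2,120,0,0,0,85],[-40,-2,120,0,0,0,85],[-40,-2,120,0,0,0,85],[-40,-2,120,0,0,0,85],[-40,-2,120,0,0,0,85]]]'
python3 - <<'E'
from h import *
look(dict(ring_58=.014),'w3')
plan(.415,-.365,.25,90)
E
```

```text
clock: 5.35
position: [0.4161, -0.3375, 0.1325]
ee_rot: [179.8, 0.2, 90.0]
ft_force: [0.6, 0.8, 0.1]
finger_gap: 0.993
ring_58 0.89 [320. 285.] ctr [ 0.4143 -0.367 ] sz 0.054 0.059 ang -0.0 circ [ 0.414  -0.3667] 0.0599
ring_58 0.64 [294. 148.] ctr [ 0.4076 -0.2742] sz 0.036 0.037 ang 0.0 circ [ 0.4076 -0.2746] 0.0381
t 5.45 pos [ 0.4157 -0.3372  0.1317] [1.798e+02 1.000e-01 9.000e+01] gap 84.9 F [-0.7  0.4  0. ]
shift [ -28.   -0. -118.] turn [0.2 0.1 0. ]
```

View pics/w3.png

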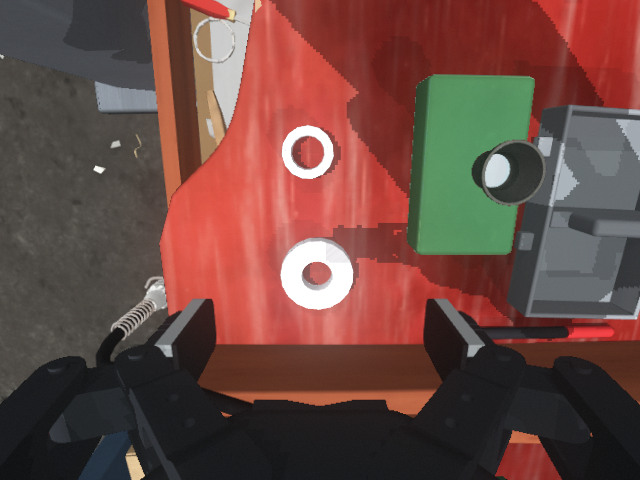

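The picture shows the 58 ring at about (317,273) and the 38 ring at (308,152). The mask centre is a little low, so I'll refine by colour.

```bash
cat >> h.py <<'E'
def fit(pic,box,z,ci,thr=150):
    """bright unsaturated blob in box (u0,v0,u1,v1): circle fit on plane z"""
    im=cv2.imread(f'pics/{pic}.png');h=cv2.cvtColor(im,cv2.COLOR_BGR2HSV)
    m=((h[...,1]<60)&(h[...,2]>thr)).astype(np.uint8);k=np.zeros_like(m);k[box[1]:box[3],box[0]:box[2]]=1;m*=k
    n,l,s,c=cv2.connectedComponentsWithStats(m);i=1+s[1:,4].argmax()
    px=np.argwhere(l==i)[:,::-1].astype(np.float32)
    w=ray(ci,cv2.convexHull(px)[:,0],z)[:,:2].astype(np.float32)
    cc,r=cv2.minEnclosingCircle(w);print('blob',s[i],'circ',np.round(cc,4),round(2*r,4));return cc
E
python3 - <<'E'
from h import *
ci=camera_info('wrist')
fit('w3',(265,220,370,330),.014,ci);fit('w3',(270,110,345,190),.014,ci)
E
```

```text
blob [ 280  238   74   72 3607] circ [ 0.4142 -0.366 ] 0.0597
blob [ 282  125   52   54 1356] circ [ 0.4074 -0.274 ] 0.0373
```

```bash
python3 -m jog '[[[-28,-2,100,0,0,0,85],[-28,-2,100,0,0,0,85],[-28,-2,100,0,0,0,85],[-28,-2,100,0,0,0,85],[-28,-2,100,0,0,0,85],[-28,-2,131,0,0,0,85],[-28,-2,131,0,0,0,85],[-28,-2,131,0,0,0,85]]]'
python3 -m jog '[[[0,0,0,0,0,0,50],[0,0,0,0,0,0,50],[0,0,0,0,0,0,50],[0,0,0,0,0,0,50],[0,0,0,0,0,0,50],[0,0,0,0,0,0,50],[0,0,0,0,0,0,50],[0,0,0,0,0,0,50]]]' 60
python3 -m jog '[[[0,0,0,0,0,0,50],[0,0,-20,0,0,0,50],[0,0,-50,0,0,0,50],[0,0,-90,0,0,0,50],[0,0,-130,0,0,0,50],[0,0,-170,0,0,0,50],[0,0,-170,0,0,0,50],[0,0,-170,0,0,0,50]]]'
python3 - <<'E'
from h import *
look(dict(ring_58=.17),'w4'); plan(.55,.016,.2,90)
E
```

```text
clock: 6.12
position: [0.4129, -0.3643, -0.0004]
ee_rot: [-180.0, -0.0, 90.0]
ft_force: [0.8, -0.7, 0.6]
finger_gap: 0.997
clock: 6.78
position: [0.4141, -0.3659, 0.0018]
ee_rot: [179.8, 0.2, 90.0]
ft_force: [-3.6, 2.7, 14.9]
finger_gap: 0.651
clock: 7.45
position: [0.4146, -0.3667, 0.1737]
ee_rot: [179.6, 0.4, 90.0]
ft_force: [1.0, -0.1, -2.0]
finger_gap: 0.648
ring_58 0.78 [318. 333.] ctr [ 0.4144 -0.3756] sz 0.058 0.067 ang -0.1 circ [ 0.4144 -0.3754] 0.0675
ring_58 0.61 [304. 100.] ctr [ 0.4109 -0.2872] sz 0.017 0.018 ang 42.8 circ [ 0.4108 -0.2872] 0.0183
t 7.55 pos [ 0.4125 -0.3645  0.1686] [180.   0.  90.] gap 55.1 F [-0.2  0.3 -0.5]
shift [380. 138. -32.] turn [0. 0. 0.]
```

View pics/w4.png

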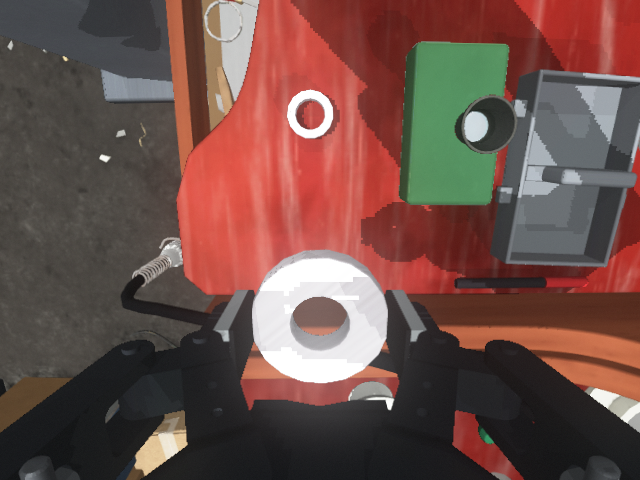

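The ring is held level between the pads with its bore at about (320,316). Moving to the spindle, stopping short so the camera can see it.

```bash
python3 -m jog '[[[160,90,-16,0,0,0,50],[160,90,-16,0,0,0,50],[160,90,-16,0,0,0,50],[160,90,-16,0,0,0,50],[160,90,-16,0,0,0,50],[314,178,-32,0,0,0,50],[314,178,-32,0,0,0,50],[314,178,-32,0,0,0,50]]]'
python3 -c "
from h import *
plan(.591,-.05,.2,90)"
```

```text
clock: 8.22
position: [0.5635, -0.0946, 0.1933]
ee_rot: [-179.8, -0.1, 90.0]
ft_force: [-0.0, -1.3, -1.4]
finger_gap: 0.649
t 8.2167 pos [ 0.5635 -0.0946  0.1933] [-1.798e+02 -1.000e-01  9.000e+01] gap 55.4 F [-0.  -1.3 -1.4]
shift [45. 27. -7.] turn [-0.2 -0.1 -0. ]
```

```bash
python3 -m jog '[[[45,27,-7,0,0,0,50],[45,27,-7,0,0,0,50],[45,27,-7,0,0,0,50],[45,27,-7,0,0,0,50],[45,27,-7,0,0,0,50],[45,27,-7,0,0,0,50],[45,27,-7,0,0,0,50],[45,27,-7,0,0,0,50]]]'
python3 - <<'E'
from h import *
look(dict(spindle_foot=.014),'w5'); plan(.591,.016,.2,90)
look(dict(ring_58=.21))
E
```

```text
clock: 8.88
position: [0.5909, -0.0526, 0.2024]
ee_rot: [-180.0, 0.0, 89.9]
ft_force: [0.4, -0.6, -0.3]
finger_gap: 0.648
spindle_foot 0.66 [321. 145.] ctr [0.5922 0.0152] sz 0.079 0.08 ang -0.1 circ [0.5922 0.0154] 0.0832
t 8.9833 pos [ 0.5911 -0.0523  0.2026] [180.    0.   89.9] gap 55.1 F [-0.1 -0.2 -1.9]
shift [68. -0.  3.] turn [ 0.   0.  -0.1]
ring_58 0.78 [319. 336.] ctr [ 0.591 -0.055] sz 0.053 0.061 ang -0.0 circ [ 0.5911 -0.0549] 0.0617
ring_58 0.74 [166. 108.] ctr [0.539  0.0273] sz 0.02 0.019 ang -0.8 circ [0.5389 0.027 ] 0.0208
ring_58 0.67 [423. 189.] ctr [ 0.6296 -0.0152] sz 0.004 0.057 ang 0.3 circ [ 0.6293 -0.0152] 0.0577
```

View pics/w5.png

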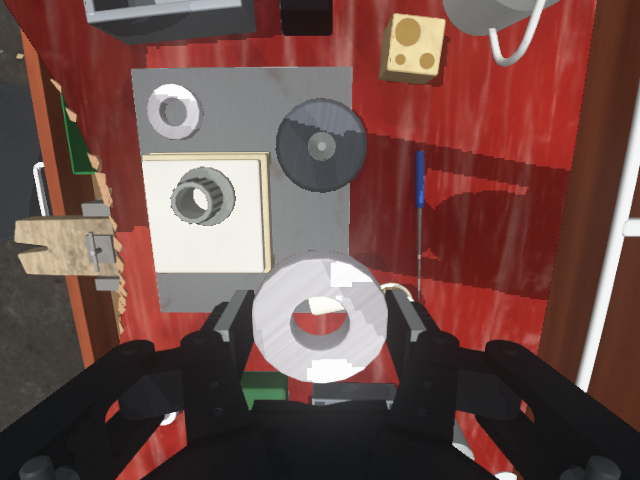

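The spindle point is at (322,146) and the base is centred at about (321,145). The held ring's bore is at (320,320).

Run:
```python
from h import *
ci=camera_info('wrist')
print(ray(ci,[[321.5,145]],.014),ray(ci,[[322,146]],.09))
im=cv2.imread('pics/w5.png');g=cv2.cvtColor(im,cv2.COLOR_BGR2GRAY)
c=cv2.HoughCircles(g[110:185,280:365],cv2.HOUGH_GRADIENT,1,5,param1=80,param2=12,minRadius=10,maxRadius=20);print(c)
# held ring: outline from grey, plane z ring top
s=env.read_state();print(s['position'])
ell=[ [256,316],[386,316],[320,252],[320,382],[291,318],[350,318]]
print(ray(ci,ell,s['position'][2]+.014).round(4))
```

```text
[[0.59311271 0.01705004 0.014     ]] [[0.59299434 0.0159035  0.09      ]]
[[[40.5 35.5 13.8]
  [35.5 34.5 19.4]
  [45.5 35.5 15.8]
  [66.5 17.5 12.2]
  [62.5 10.5 10.5]]]
[ 0.59123105 -0.05193465  0.20272958]
[[ 0.566  -0.0495  0.2167]
 [ 0.6175 -0.0495  0.2167]
 [ 0.5914 -0.023   0.2167]
 [ 0.5914 -0.0801  0.2167]
 [ 0.5799 -0.0503  0.2167]
 [ 0.6033 -0.0504  0.2167]]
```

```bash
python3 -m jog '[[[40,2,20,0,0,0,50],[68,2,50,0,0,0,50],[68,2,85,0,0,0,50],[68,2,85,0,0,0,50],[68,2,85,0,0,0,50],[68,2,105,0,0,0,50],[68,2,115,0,0,0,50],[68,2,122,0,0,0,50]]]'
python3 -c "
from h import *
plan(.593,.0165,.024,90)"
```

```text
clock: 9.75
position: [0.5941, 0.0157, 0.0819]
ee_rot: [179.9, -0.0, 89.9]
ft_force: [-2.2, 8.4, 2.2]
finger_gap: 0.644
t 9.75 pos [0.5941 0.0157 0.0819] [179.9  -0.   89.9] gap 55.0 F [-2.2  8.4  2.2]
shift [ 1. -1. 58.] turn [ 0.1 -0.  -0.1]
```

```bash
python3 -m jog '[[[1,0,0,0,0,0,50],[1.5,0,10,0,0,0,50],[1.5,0,20,0,0,0,50],[1.5,0,30,0,0,0,50],[1.5,0,40,0,0,0,50],[1.5,0,50,0,0,0,50],[1.5,0,56,0,0,0,50],[1.5,0,56,0,0,0,50]]]'
python3 -c "
from h import *
plan(.593,.0165,.024,90)"
```

```text
clock: 10.42
position: [0.5919, 0.018, 0.0223]
ee_rot: [-179.8, -0.0, 90.0]
ft_force: [0.1, -0.7, -0.9]
finger_gap: 0.647
t 10.4167 pos [0.5919 0.018  0.0223] [-179.8   -0.    90. ] gap 55.3 F [ 0.1 -0.7 -0.9]
shift [-1.  1. -2.] turn [-0.2 -0.   0. ]
```

```bash
python3 -m jog '[[[0,0,0,0,0,0,85],[0,0,0,0,0,0,85],[0,0,0,0,0,0,85],[0,0,0,0,0,0,85],[0,0,0,0,0,0,85],[0,0,-40,0,0,0,85],[0,0,-80,0,0,0,85],[0,0,-120,0,0,0,85]]]'
python3 -m jog '[[[0,0,-15,0,0,0,85],[-9,-66,-15,0,0,0,85],[-18,-132,-15,0,0,0,85],[-18,-132,-15,0,0,0,85],[-18,-132,-15,0,0,0,85],[-18,-132,-15,0,0,0,85],[-18,-132,-15,0,0,0,85],[-18,-132,-15,0,0,0,85]]]'
python3 - <<'E'
from h import *
look(dict(ring_48=.015,spindle_foot=.014),'w6'); plan(.461,.0465,.002,90)
E
```

```text
clock: 11.08
position: [0.5924, 0.018, 0.1453]
ee_rot: [-179.9, -0.0, 90.0]
ft_force: [1.2, 0.2, 0.0]
finger_gap: 0.998
clock: 11.75
position: [0.4628, -0.0001, 0.1607]
ee_rot: [179.9, 0.0, 90.0]
ft_force: [0.0, 0.0, 1.0]
finger_gap: 0.997
ring_48 0.6 [471. 205.] ctr [0.5947 0.0141] sz 0.058 0.06 ang 67.7 circ [0.5958 0.0126] 0.0645
ring_48 0.59 [328. 184.] ctr [0.4612 0.0461] sz 0.045 0.047 ang 0.0 circ [0.4607 0.0457] 0.0476
spindle_foot 0.86 [472. 213.] ctr [0.5908 0.0165] sz 0.083 0.083 ang 17.9 circ [0.5958 0.0127] 0.1011
t 11.9 pos [0.4624 0.     0.1599] [180.   0.  90.] gap 84.7 F [-0.2  0.8 -0.2]
shift [ 46.  -2. 158.] turn [0. 0. 0.]
```

View pics/w6.png

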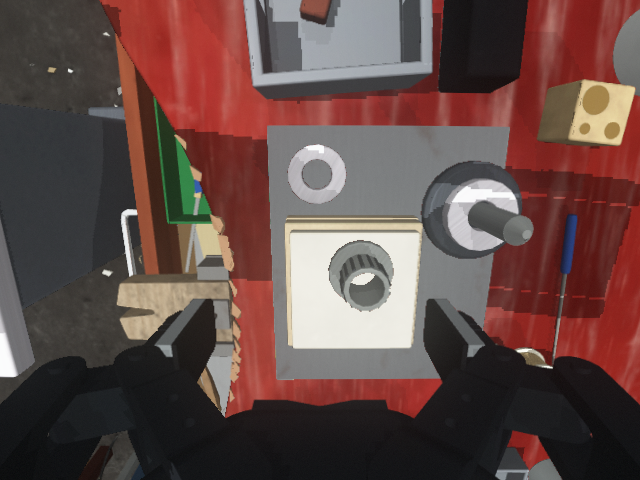

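The 58 ring is seated at the bottom of the spindle. The 48 ring is at about (317,173).

Run:
```python
from h import *
ci=camera_info('wrist')
fit('w6',(275,135,360,213),.0145,ci,135);print(ray(ci,[[317,173]],.0145))
```

```text
blob [ 288  144   59   60 2003] circ [0.4602 0.0463] 0.0472
[[0.46052867 0.04711693 0.0145    ]]
```

```bash
python3 -m jog '[[[46.5,-2,40,0,0,0,85],[46.5,-2,80,0,0,0,85],[46.5,-2,110,0,0,0,85],[46.5,-2,135,0,0,0,85],[46.5,-2,150,0,0,0,85],[46.5,-2,158,0,0,0,85],[46.5,-2,158,0,0,0,85],[46.5,-2,158,0,0,0,70]]]'
python3 -m jog '[[[0,0,0,0,0,0,40],[0,0,0,0,0,0,40],[0,0,0,0,0,0,40],[0,0,0,0,0,0,40],[0,0,0,0,0,0,40],[0,0,0,0,0,0,40],[0,0,0,0,0,0,40],[0,0,0,0,0,0,40]]]' 60
python3 -m jog '[[[0,0,-20,0,0,0,40],[0,0,-50,0,0,0,40],[0,0,-90,0,0,0,40],[0,0,-130,0,0,0,40],[0,0,-130,0,0,0,40],[0,0,-130,0,0,0,40],[0,0,-130,0,0,0,40],[0,0,-130,0,0,0,40]]]'
python3 -m jog '[[[-8,33,0,0,0,0,40],[-15,66,0,0,0,0,40],[-22,99,0,0,0,0,40],[-29,132.5,0,0,0,0,40],[-29,132.5,0,0,0,0,40],[-29,132.5,0,0,0,0,40],[-29,132.5,0,0,0,0,40],[-29,132.5,0,0,0,0,40]]]'
python3 - <<'E'
from h import *
plan(.593,.0175,.1,90);look(dict(ring_48=.13),'w7')
E
```

```text
clock: 12.57
position: [0.46, 0.0465, 0.002]
ee_rot: [180.0, 0.0, 90.0]
ft_force: [1.0, -0.1, 0.2]
finger_gap: 0.876
clock: 13.23
position: [0.4612, 0.0464, 0.0039]
ee_rot: [179.8, 0.0, 90.0]
ft_force: [-2.6, 0.2, 8.9]
finger_gap: 0.53
clock: 13.9
position: [0.4584, 0.0465, 0.1306]
ee_rot: [-179.9, 0.0, 90.0]
ft_force: [0.3, -0.4, -0.4]
finger_gap: 0.523
clock: 14.57
position: [0.5904, 0.0178, 0.1307]
ee_rot: [-179.9, -0.0, 90.0]
ft_force: [-0.8, -0.2, -0.3]
finger_gap: 0.526
t 14.5667 pos [0.5904 0.0178 0.1307] [-179.9   -0.    90. ] gap 44.9 F [-0.8 -0.2 -0.3]
shift [-0.  3. 31.] turn [-0.1 -0.   0. ]
ring_48 0.96 [326. 328.] ctr [0.5904 0.0138] sz 0.047 0.054 ang 0.1 circ [0.5899 0.0137] 0.0548
ring_48 0.57 [325. 232.] ctr [0.5918 0.0491] sz 0.025 0.032 ang 86.0 circ [0.5917 0.0449] 0.0339
```

```bash
python3 -m jog '[[[0,1.5,15,0,0,0,40],[0,1.5,30,0,0,0,40],[0,1.5,40,0,0,0,40],[0,1.5,45,0,0,0,40],[0,1.5,50,0,0,0,40],[0,1.5,55,0,0,0,40],[0,1.5,55,0,0,0,40],[0,1.5,55,0,0,0,40]]]'
python3 -c "
from h import *
plan(.593,.0175,.033,90)"
```

```text
clock: 15.33
position: [0.5934, 0.0175, 0.0768]
ee_rot: [180.0, -0.0, 90.0]
ft_force: [-0.5, -0.7, 0.1]
finger_gap: 0.531
t 15.3333 pos [0.5934 0.0175 0.0768] [180.  -0.  90.] gap 45.4 F [-0.5 -0.7  0.1]
shift [-0. -0. 44.] turn [ 0. -0.  0.]
```

```bash
python3 -m jog '[[[0,0,15,0,0,0,40],[0,0,30,0,0,0,40],[0,0,42,0,0,0,40],[0,0,42,0,0,0,40],[0,0,42,0,0,0,85],[0,0,42,0,0,0,85],[0,0,42,0,0,0,85],[0,0,42,0,0,0,85]]]'
python3 -m jog '[[[0,0,-40,0,0,0,85],[0,0,-80,0,0,0,85],[0,0,-115,0,0,0,85],[-34,-22,-115,0,0,0,85],[-68,-44,-115,0,0,0,85],[-102,-66,-115,0,0,0,85],[-136,-88,-115,0,0,0,85],[-136,-88,-115,0,0,0,85]]]'
python3 -m jog '[[[-34,-24,0,0,0,0,85],[-68,-48,0,0,0,0,85],[-102,-72,10,0,0,0,85],[-130,-97,20,0,0,0,85],[-130,-97,20,0,0,0,85],[-130,-97,20,0,0,0,85],[-130,-97,20,0,0,0,85],[-130,-97,20,0,0,0,85]]]'
python3 - <<'E'
from h import *
look(dict(ring_38=.014),'w8'); plan(.4075,-.274,.0,90)
fit('w8',(230,100,400,290),.014,camera_info('wrist'))
E
```

```text
clock: 16.0
position: [0.5941, 0.0175, 0.0357]
ee_rot: [179.9, 0.0, 90.0]
ft_force: [0.2, 0.6, 0.0]
finger_gap: 0.997
clock: 16.67
position: [0.5024, -0.1237, 0.1502]
ee_rot: [-180.0, 0.2, 89.8]
ft_force: [0.7, 0.4, -0.1]
finger_gap: 0.998
clock: 17.33
position: [0.4093, -0.248, 0.1303]
ee_rot: [179.9, 0.0, 90.1]
ft_force: [-0.4, 0.8, -0.6]
finger_gap: 0.998
ring_38 0.79 [315. 278.] ctr [ 0.4076 -0.2721] sz 0.038 0.036 ang 45.9 circ [ 0.4075 -0.2721] 0.04
t 17.4333 pos [ 0.4094 -0.2477  0.1302] [179.9   0.   90.1] gap 85.5 F [-0.4 -0.1 -0.1]
shift [-26.  -2. 130.] turn [0.1 0.  0.1]
blob [ 230  100   43  142 3736] circ [ 0.3623 -0.1989] 0.1029
```

```bash
python3 -m jog '[[[-25.5,-2,40,0,0,0,85],[-25.5,-2,80,0,0,0,85],[-25.5,-2,105,0,0,0,85],[-25.5,-2,120,0,0,0,75],[-25.5,-2,126,0,0,0,60],[-25.5,-2,126,0,0,0,60],[-25.5,-2,126,0,0,0,55],[-25.5,-2,126,0,0,0,50]]]'
python3 -m jog '[[[0,0,0,0,0,0,30],[0,0,0,0,0,0,30],[0,0,0,0,0,0,30],[0,0,0,0,0,0,30],[0,0,0,0,0,0,30],[0,0,0,0,0,0,30],[0,0,0,0,0,0,30],[0,0,0,0,0,0,30]]]' 60
python3 -m jog '[[[0,0,-20,0,0,0,30],[0,0,-50,0,0,0,30],[0,0,-90,0,0,0,30],[0,0,-130,0,0,0,30],[0,0,-145,0,0,0,30],[0,0,-145,0,0,0,30],[0,0,-145,0,0,0,30],[0,0,-145,0,0,0,30]]]'
python3 -m jog '[[[34,22,0,0,0,0,30],[68,44,0,0,0,0,30],[102,66,0,0,0,0,30],[136,88,0,0,0,0,30],[145,93,0,0,0,0,30],[145,93,0,0,0,0,30],[145,93,0,0,0,0,30],[145,93,0,0,0,0,30]]]'
python3 -m jog '[[[34,22,0,0,0,0,30],[68,44,0,0,0,0,30],[102,66,0,0,0,0,30],[136,88,0,0,0,0,30],[145.5,92.5,0,0,0,0,30],[145.5,92.5,0,0,0,0,30],[145.5,92.5,0,0,0,0,30],[145.5,92.5,0,0,0,0,30]]]'
python3 - <<'E'
from h import *
plan(.593,.0175,.1,90);look(dict(ring_38=.15),'w9')
E
```

```text
clock: 18.1
position: [0.4079, -0.2747, 0.0055]
ee_rot: [179.9, 0.1, 90.1]
ft_force: [-0.0, -0.9, 0.6]
finger_gap: 0.58
clock: 18.77
position: [0.4079, -0.275, 0.0061]
ee_rot: [179.8, 0.1, 90.0]
ft_force: [-2.0, 2.0, 8.8]
finger_gap: 0.402
clock: 19.43
position: [0.4059, -0.2737, 0.148]
ee_rot: [-180.0, -0.0, 90.0]
ft_force: [-0.3, 0.7, -1.4]
finger_gap: 0.405
clock: 20.1
position: [0.4982, -0.1295, 0.1473]
ee_rot: [-179.9, -0.0, 90.0]
ft_force: [-0.2, -0.1, -1.1]
finger_gap: 0.399
clock: 20.77
position: [0.591, 0.0146, 0.1481]
ee_rot: [-179.9, 0.0, 89.9]
ft_force: [-0.1, -0.2, -0.6]
finger_gap: 0.406
t 20.7667 pos [0.591  0.0146 0.1481] [-179.9    0.    89.9] gap 34.7 F [-0.1 -0.2 -0.6]
shift [ 3.  2. 48.] turn [-0.1  0.  -0.1]
ring_38 0.95 [326. 223.] ctr [0.5922 0.0475] sz 0.025 0.024 ang -0.1 circ [0.5917 0.046 ] 0.0273
ring_38 0.93 [323. 322.] ctr [0.591 0.015] sz 0.034 0.043 ang -0.1 circ [0.5907 0.015 ] 0.0432
ring_38 0.73 [330. 206.] ctr [0.5921 0.0481] sz 0.028 0.029 ang 85.9 circ [0.5921 0.0465] 0.0311
```

```bash
python3 -m jog '[[[1.5,2,15,0,0,0,30],[1.5,2,30,0,0,0,30],[1.5,2,45,0,0,0,30],[1.5,2,52,0,0,0,30],[1.5,2,58,0,0,0,30],[1.5,2,64,0,0,0,30],[1.5,2,68,0,0,0,30],[1.5,2,68,0,0,0,30]]]'
python3 -c "
from h import *
plan(.593,.0175,.05,90)"
```

```text
clock: 21.53
position: [0.5933, 0.017, 0.08]
ee_rot: [-179.9, 0.1, 90.0]
ft_force: [-1.8, -5.5, -4.3]
finger_gap: 0.406
t 21.5333 pos [0.5933 0.017  0.08  ] [-1.799e+02  1.000e-01  9.000e+01] gap 34.7 F [-1.8 -5.5 -4.3]
shift [ 1. -0. 30.] turn [-0.1  0.1 -0. ]
```

```bash
python3 -m jog '[[[-1.5,0,0,0,0,0,30],[-1.5,0,10,0,0,0,30],[-1.5,0,20,0,0,0,30],[-1.5,0,29,0,0,0,30],[-1.5,0,29,0,0,0,30],[-1.5,0,29,0,0,0,30],[-1.5,0,29,0,0,0,85],[-1.5,0,29,0,0,0,85]]]'
python3 -m jog '[[[0,0,0,0,0,0,85],[0,0,0,0,0,0,85],[0,0,-20,0,0,0,85],[0,0,-60,0,0,0,85],[0,0,-100,0,0,0,85],[-10,-40,-100,0,0,0,85],[-20,-80,-100,0,0,0,85],[-40,-100,-100,0,0,0,85]]]'
python3 -m jog '[[[-40,0,-15,0,0,0,85],[-75,0,-30,0,0,0,85],[-75,0,-30,0,0,0,85],[-75,0,-30,0,0,0,85],[-75,0,-30,0,0,0,85],[-75,0,-30,0,0,0,85],[-75,0,-30,0,0,0,85],[-75,0,-30,0,0,0,85]]]'
python3 - <<'E'
from h import *
look(dict(flange_nut=.083),'w10');plan(.4935,-.02,.1,90)
look(dict(ring_38=.056,spindle_foot=.014))
E
```

```text
clock: 22.2
position: [0.5944, 0.0169, 0.0521]
ee_rot: [179.9, -0.0, 90.0]
ft_force: [-0.8, 0.1, 0.4]
finger_gap: 0.672
clock: 22.87
position: [0.4915, -0.0223, 0.1521]
ee_rot: [-180.0, -0.0, 90.1]
ft_force: [-1.2, -0.5, -1.3]
finger_gap: 0.992
clock: 23.53
position: [0.4936, -0.0974, 0.181]
ee_rot: [-179.9, -0.0, 90.1]
ft_force: [0.2, -0.6, -0.1]
finger_gap: 0.992
flange_nut 0.7 [313. 122.] ctr [ 0.494  -0.0262] sz 0.042 0.042 ang 43.3 circ [ 0.4943 -0.0262] 0.0442
t 23.6333 pos [ 0.4937 -0.0977  0.1812] [-180.    -0.    90.1] gap 85.4 F [-0.1 -0.2 -0.3]
shift [78. -0. 81.] turn [-0.  -0.   0.1]
ring_38 0.95 [446.  89.] ctr [0.5895 0.0154] sz 0.037 0.038 ang 16.1 circ [0.5912 0.0156] 0.041
ring_38 0.9 [421. 110.] ctr [0.5749 0.0054] sz 0.038 0.052 ang 33.8 circ [0.5814 0.0089] 0.0536
ring_38 0.88 [434.  87.] ctr [0.5804 0.0133] sz 0.037 0.046 ang 12.5 circ [0.5852 0.0137] 0.0474
spindle_foot 0.83 [445.  82.] ctr [0.5904 0.0146] sz 0.083 0.081 ang 44.4 circ [0.5908 0.0166] 0.0884
```

View pics/w10.png

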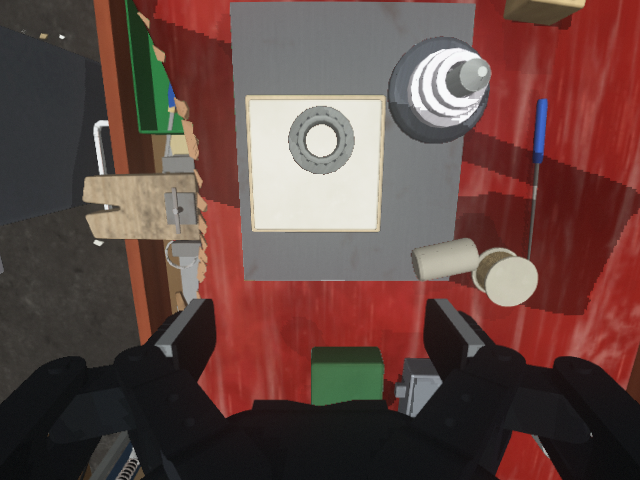

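The three rings are stacked in order. The nut's bore is at (322,140).

Run:
```python
from h import *
ci=camera_info('wrist');print(ray(ci,[[322,140]],.083),ray(ci,[[321,140]],.051));plan(.494,-.0295,.07,90)
```

```text
[[ 0.4953251  -0.02657424  0.083     ]] [[ 0.49480945 -0.02594915  0.051     ]]
t 23.7833 pos [ 0.4938 -0.0982  0.1814] [-180.   -0.   90.] gap 85.1 F [-1.3 -0.7 -0. ]
shift [ 69.   0. 111.] turn [-0. -0.  0.]
```

```bash
python3 -m jog '[[[35,1.5,0,0,0,0,75],[71.5,1.5,20,0,0,0,65],[71.5,1.5,60,0,0,0,65],[71.5,1.5,100,0,0,0,60],[71.5,1.5,118,0,0,0,60],[71.5,1.5,125,0,0,0,60],[71.5,1.5,125,0,0,0,55],[71.5,1.5,125,0,0,0,45]]]'
python3 -m jog '[[[0,0,0,0,0,0,25],[0,0,0,0,0,0,25],[0,0,0,0,0,0,25],[0,0,0,0,0,0,25],[0,0,0,0,0,0,25],[0,0,0,0,0,0,25],[0,0,0,0,0,0,25],[0,0,0,0,0,0,25]]]' 70
python3 -m jog '[[[0,0,-20,0,0,0,25],[0,0,-50,0,0,0,25],[0,0,-90,0,0,0,25],[0,0,-100,0,0,0,25],[0,0,-100,0,0,0,25],[0,0,-100,0,0,0,25],[0,0,-100,0,0,0,25],[0,0,-100,0,0,0,25]]]'
python3 -m jog '[[[15,33,0,0,0,0,25],[30,66,0,0,0,0,25],[43.5,98,0,0,0,0,25],[43.5,98,0,0,0,0,25],[43.5,98,0,0,0,0,25],[43.5,98,0,0,0,0,25],[43.5,98,0,0,0,0,25],[43.5,98,0,0,0,0,25]]]'
python3 - <<'E'
from h import *
plan(.593,.017,.1,90);look(dict(flange_nut=.183),'w11')
E
```

```text
clock: 24.45
position: [0.496, -0.0272, 0.0576]
ee_rot: [179.9, 0.0, 90.0]
ft_force: [-0.2, 0.1, 1.1]
finger_gap: 0.534
clock: 25.12
position: [0.4975, -0.0275, 0.0593]
ee_rot: [179.7, 0.0, 90.0]
ft_force: [-0.2, -0.6, 7.9]
finger_gap: 0.351
clock: 25.78
position: [0.4941, -0.0269, 0.1548]
ee_rot: [-179.8, -0.0, 90.0]
ft_force: [0.0, -0.5, -1.1]
finger_gap: 0.351
clock: 26.45
position: [0.5925, 0.016, 0.1567]
ee_rot: [-180.0, 0.0, 90.0]
ft_force: [-0.2, 0.0, 0.0]
finger_gap: 0.35
t 26.45 pos [0.5925 0.016  0.1567] [-180.    0.   90.] gap 29.9 F [-0.2  0.   0. ]
shift [ 1.  1. 57.] turn [-0.  0. -0.]
flange_nut 0.63 [320. 294.] ctr [0.5909 0.03  ] sz 0.047 0.035 ang 73.5 circ [0.5925 0.0294] 0.048
flange_nut 0.4 [425. 273.] ctr [0.6298 0.0357] sz 0.003 0.039 ang 0.0 circ [0.6294 0.0357] 0.0394
```

```bash
python3 -m jog '[[[1,0.5,20,0,0,0,25],[1,0.5,40,0,0,0,25],[1,0.5,50,0,0,0,25],[1,0.5,55,0,0,0,25],[1,0.5,60,0,0,0,25],[1,0.5,65,0,0,0,25],[1,0.5,68,0,0,0,25],[1,0.5,68,0,0,0,25]]]'
python3 -c "
from h import *
plan(.593,.0165,.07,90)"
```

```text
clock: 27.22
position: [0.5935, 0.0156, 0.0889]
ee_rot: [-180.0, 0.2, 90.0]
ft_force: [-2.0, -7.7, -2.7]
finger_gap: 0.351
t 27.2167 pos [0.5935 0.0156 0.0889] [-180.     0.2   90. ] gap 30.0 F [-2.  -7.7 -2.7]
shift [ 1. -0. 19.] turn [-0.   0.2 -0. ]
```

```bash
python3 -m jog '[[[-1.5,0,0,0,0,0,25],[-1.5,0,6,0,0,0,25],[-1.5,0,11,0,0,0,25],[-1.5,0,15,0,0,0,25],[-1.5,0,15,0,0,0,25],[-1.5,0,15,0,0,0,25],[-1.5,0,15,0,0,0,25],[-1.5,0,15,0,0,0,25]]]'
python3 -m jog '[[[0,0,0,0,0,0,70],[0,0,0,0,0,0,70],[0,0,0,0,0,0,70],[0,0,0,0,0,0,70],[0,0,-20,0,0,0,70],[0,0,-60,0,0,0,70],[0,0,-100,0,0,0,85],[0,0,-130,0,0,0,85]]]'
python3 -m jog '[[[-41,0,0,0,0,0,85],[-80,0,0,0,0,0,85],[-110,0,0,0,0,0,85],[-110,0,0,0,0,0,85],[-110,0,0,0,0,0,85],[-110,0,0,0,0,0,85],[-110,0,0,0,0,0,85],[-110,0,0,0,0,0,85]]]'
python3 - <<'E'
from h import *
look(dict(flange_nut=.097,mallet_head=.02),'w12');plan(.6,-.1,.2,90)
ci=camera_info('scene');im=read_camera('scene')
print(proj(ci,[[.593,.017,.09]]))
c=im[170:330,170:520];w=cv2.imread('pics/w12.png')
cv2.imwrite('pics/c12.png',np.vstack([cv2.resize(c[:,:,::-1],(640,293),interpolation=cv2.INTER_CUBIC),w[20:320]]))
E
```

```text
clock: 27.88
position: [0.5939, 0.0149, 0.0742]
ee_rot: [180.0, 0.1, 90.0]
ft_force: [-3.2, -5.1, 0.8]
finger_gap: 0.349
clock: 28.55
position: [0.5945, 0.0162, 0.2071]
ee_rot: [179.8, -0.0, 90.0]
ft_force: [0.6, 0.8, 0.4]
finger_gap: 0.994
clock: 29.22
position: [0.5939, -0.0927, 0.2035]
ee_rot: [-180.0, -0.0, 90.1]
ft_force: [0.3, 0.1, 0.1]
finger_gap: 0.997
flange_nut 0.65 [321.  96.] ctr [0.5942 0.0111] sz 0.042 0.043 ang 42.5 circ [0.5939 0.0111] 0.0446
mallet_head 0.81 [330. 260.] ctr [ 0.6062 -0.1276] sz 0.054 0.032 ang 12.9 circ [ 0.6064 -0.1277] 0.06
t 29.3667 pos [ 0.5939 -0.0931  0.2036] [-180.    -0.    90.1] gap 85.1 F [ 0.3 -0.2 -1.3]
shift [-7.  6.  4.] turn [-0.  -0.   0.1]
[[316.4878238  209.41280968]]
```

View pics/c12.png

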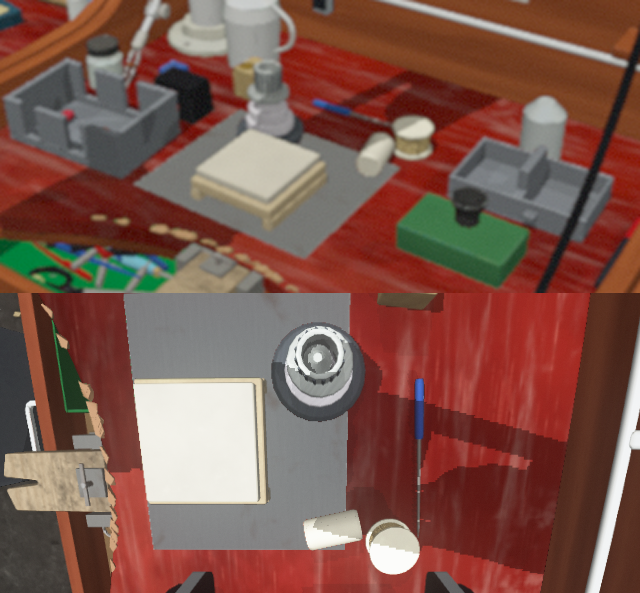

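The nut is seated flange down over the rings. The mallet head lies beside the mat at wrist pixel (332,257). Next I'll inspect the upper tray with the wrist turned.

```bash
python3 -m jog '[[[-40,-5,0,0,0,7,85],[-80,-12,0,0,0,14,85],[-120,-20,0,0,0,21,85],[-160,-25,-20,0,0,28,85],[-200,-30,-40,0,0,35,85],[-227,-34,-40,0,0,42,85],[-227,-34,-40,0,0,45,85],[-227,-34,-40,0,0,45,85]]]'
python3 -m jog '[[[0,0,0,0,0,7,85],[0,0,0,0,0,14,85],[0,0,0,0,0,21,85],[0,0,0,0,0,28,85],[0,0,0,0,0,35,85],[0,0,0,0,0,42,85],[0,0,0,0,0,45,85],[0,0,0,0,0,45,85]]]'
python3 - <<'E'
from h import *
look(dict(upper_tray=.03,loupe=.066),'w13');plan(.622,-.319,.03,0)
print(camera_info('wrist')['R'],-np.array(camera_info('wrist')['R']).T@camera_info('wrist')['t'])
E
```

```text
clock: 30.08
position: [0.5594, -0.3231, 0.244]
ee_rot: [179.9, -0.0, 44.7]
ft_force: [-0.2, 0.8, 0.4]
finger_gap: 0.992
clock: 30.75
position: [0.5602, -0.3194, 0.2431]
ee_rot: [-180.0, 0.0, 0.1]
ft_force: [-0.1, -0.5, -0.4]
finger_gap: 0.993
upper_tray 0.57 [303. 122.] ctr [ 0.6492 -0.3038] sz 0.153 0.11 ang -88.4 circ [ 0.6501 -0.3042] 0.1781
loupe 0.68 [283. 254.] ctr [ 0.5307 -0.2852] sz 0.037 0.039 ang -89.9 circ [ 0.5308 -0.2856] 0.0405
loupe 0.55 [43. 92.] ctr [ 0.6785 -0.1009] sz 0.119 0.008 ang -87.0 circ [ 0.6779 -0.1008] 0.1197
t 30.9 pos [ 0.56   -0.32    0.2433] [-180.     0.     0.3] gap 85.0 F [ 0.2  0.5 -0.1]
shift [ 62.  -1. 213.] turn [-0.   0.   0.3]
[[ 4.89064853e-03 -9.99987976e-01 -3.60853039e-04]
 [-9.64140510e-01 -4.81108210e-03  2.65348695e-01]
 [-2.65347240e-01 -9.49814169e-04 -9.64152446e-01]] [ 0.62702802 -0.32000279  0.38467346]
```

View pics/w13.png

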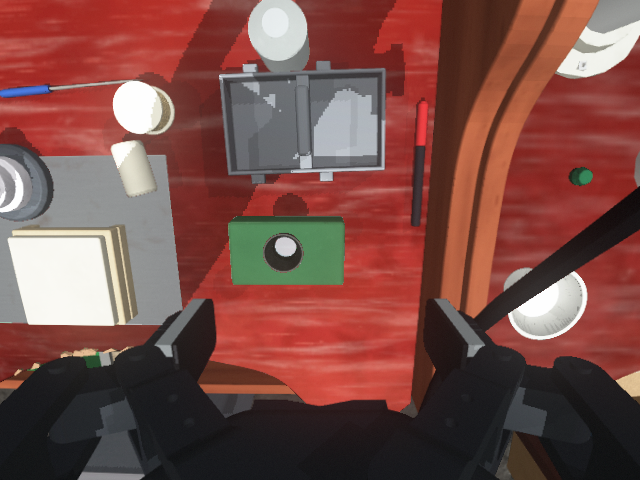

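The tray has been knocked back. Its rim corners are at (221,74), (384,69), (385,169) and (230,173), the lug end is still on the left (lugs at 250 and 323), and the bottle stands right behind it at (280,30).

Run:
```python
from h import *
ci=camera_info('wrist')
print(ray(ci,[[221,74],[384,69],[385,169],[230,173]],.03).round(4))
print('wall',ray(ci,[[302,76],[305,168]],.032).round(4),ray(ci,[[303,92],[304,150]],.056).round(4))
for z in (.0,.08): print('bottle',z,ray(ci,[[280,30],[285,50],[300,68]],z).round(3).tolist())
im=cv2.imread('pics/w13.png')[0:200,200:420];cv2.imwrite('pics/c13.png',cv2.resize(im,None,fx=3.5,fy=3,interpolation=cv2.INTER_CUBIC))
```

```text
[[ 0.6931 -0.2282  0.03  ]
 [ 0.6978 -0.3792  0.03  ]
 [ 0.6068 -0.3846  0.03  ]
 [ 0.6022 -0.2316  0.03  ]]
wall [[ 0.6909 -0.3035  0.032 ]
 [ 0.6074 -0.3059  0.032 ]] [[ 0.6736 -0.3054  0.056 ]
 [ 0.6247 -0.306   0.056 ]]
bottle 0.0 [[0.739, -0.281, 0.0], [0.721, -0.285, 0.0], [0.704, -0.3, 0.0]]
bottle 0.08 [[0.716, -0.289, 0.08], [0.701, -0.293, 0.08], [0.688, -0.304, 0.08]]
```

View pics/c13.png

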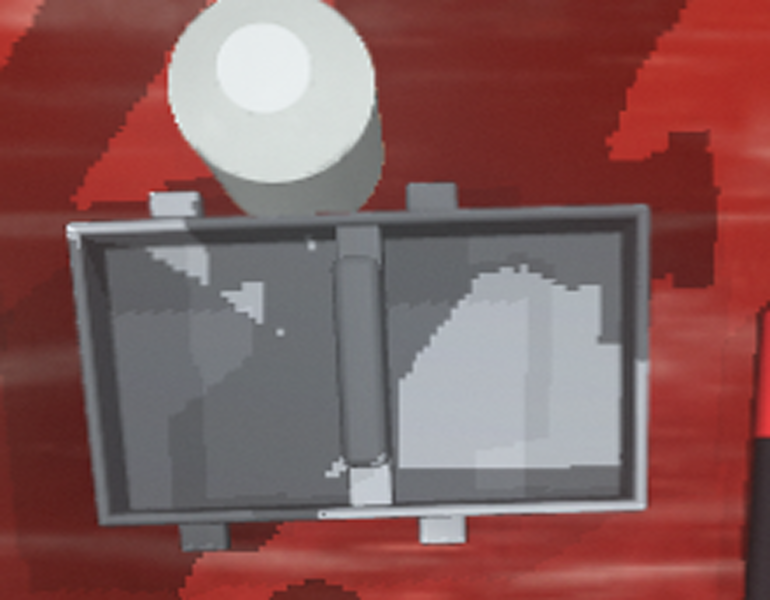

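```bash
python3 -m jog '[[[40,-7,10,0,0,-1.5,50],[82,-14.5,30,0,0,-1.5,50],[82,-14.5,70,0,0,-1.5,50],[82,-14.5,110,0,0,-1.5,50],[82,-14.5,150,0,0,-1.5,50],[82,-14.5,180,0,0,-1.5,50],[82,-14.5,180,0,0,-1.5,50],[82,-14.5,180,0,0,-1.5,50]]]'
python3 - <<'E'
from h import *
look(dict(upper_tray=.03),'w14');plan(.642,-.3055,.025,1.75)
E
```

```text
clock: 31.57
position: [0.6401, -0.3052, 0.0611]
ee_rot: [-179.8, 0.3, 1.6]
ft_force: [0.8, -0.2, 0.2]
finger_gap: 0.587
upper_tray 0.67 [320. 238.] ctr [ 0.6538 -0.3038] sz 0.15 0.108 ang -88.4 circ [ 0.6503 -0.3042] 0.1781
t 31.6667 pos [ 0.6435 -0.3073  0.0669] [179.9  -0.2   1.6] gap 50.1 F [ 1.2 -0.6  1.5]
shift [-2. -2. 42.] turn [ 0.1 -0.2 -0.2]
```

View pics/w14.png

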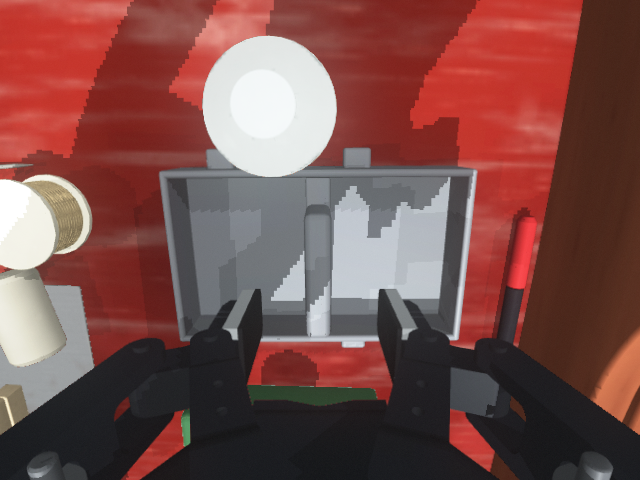

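The fingers straddle the grip wall at (318,260), clear of the bottle. Going down to grip.

```bash
python3 -m jog '[[[0,-1,12,0,0,0,50],[0,-1,25,0,0,0,50],[0,-1,36,0,0,0,50],[0,-1,40,0,0,0,50],[0,-1,40,0,0,0,0],[0,-1,40,0,0,0,0],[0,-1,40,0,0,0,0],[0,-1,40,0,0,0,0]]]' 90
python3 -m jog '[[[0,0,0,0,0,0,0],[0,0,0,0,0,0,0],[0,0,0,0,0,0,0],[0,0,-8,0,0,0,0],[0,0,-20,0,0,0,0],[0,0,-35,0,0,0,0],[0,0,-50,0,0,0,0],[0,0,-50,0,0,0,0]]]'
python3 -c "
from h import *
plan(.642,-.3055,.025,1.75)"
```

```text
clock: 32.33
position: [0.642, -0.3057, 0.0243]
ee_rot: [180.0, -0.0, 1.5]
ft_force: [-1.2, 0.3, -1.8]
finger_gap: 0.128
clock: 33.0
position: [0.642, -0.3064, 0.0785]
ee_rot: [179.9, -0.0, 1.5]
ft_force: [-8.5, 1.2, 1.8]
finger_gap: 0.123
t 33.0 pos [ 0.642  -0.3064  0.0785] [179.9  -0.    1.5] gap 10.5 F [-8.5  1.2  1.8]
shift [-0. -1. 53.] turn [ 0.1 -0.  -0.2]
```

```bash
python3 -m jog '[[[-10,0,0,0,0,0,0],[-25,0,0,0,0,0,0],[-45,0,-15,0,0,0,0],[-60,0,-40,0,0,0,0],[-80,0,-70,0,0,0,0],[-100,0,-100,0,0,0,0],[-100,0,-110,0,0,0,0],[-100,0,-110,0,0,0,0]]]'
python3 - <<'E'
from h import *
look({},'w15');plan(.45,.2,.2,180)
E
```

```text
clock: 33.67
position: [0.5439, -0.31, 0.1903]
ee_rot: [179.7, -0.5, 1.5]
ft_force: [0.8, 0.1, -2.8]
finger_gap: 0.124
t 33.7167 pos [ 0.5434 -0.3092  0.1871] [179.8  -0.3   1.5] gap 10.8 F [ 0.4  0.2 -3.4]
shift [ -80. -511.  -15.] turn [   0.5    0.3 -178.5]
```

View pics/w15.png

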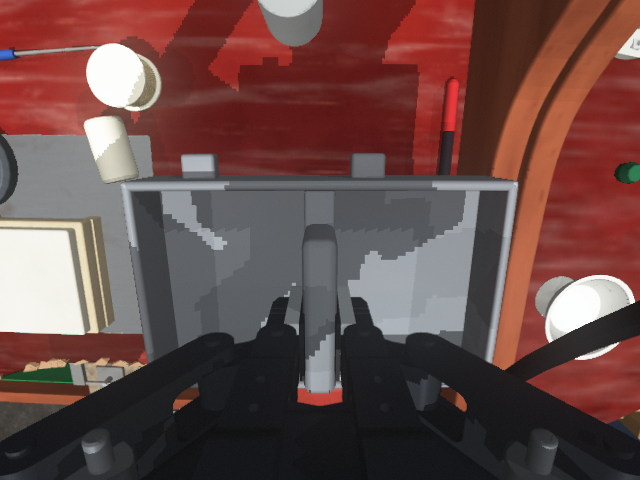

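The tray is held level by its grip wall. Now I'll get the lower tray's pose from pictures already taken.

Run:
```python
import cv2,numpy as np
a=cv2.imread('pics/w6.png')[0:110,230:450];a=cv2.resize(a,(560,280),interpolation=cv2.INTER_CUBIC)
b=cv2.imread('pics/w1.png')[0:150,280:400];b=cv2.resize(b,(240,300),interpolation=cv2.INTER_CUBIC)
c=cv2.imread('pics/top0.png')[235:300,170:262];c=cv2.resize(c,(425,300),interpolation=cv2.INTER_CUBIC)
o=np.zeros((590,700,3),np.uint8);o[:280,:560]=a;o[290:590,:240]=b;o[290:590,250:675]=c
cv2.imwrite('pics/lt.png',o)
```

```text
(no output)
```

View pics/lt.png

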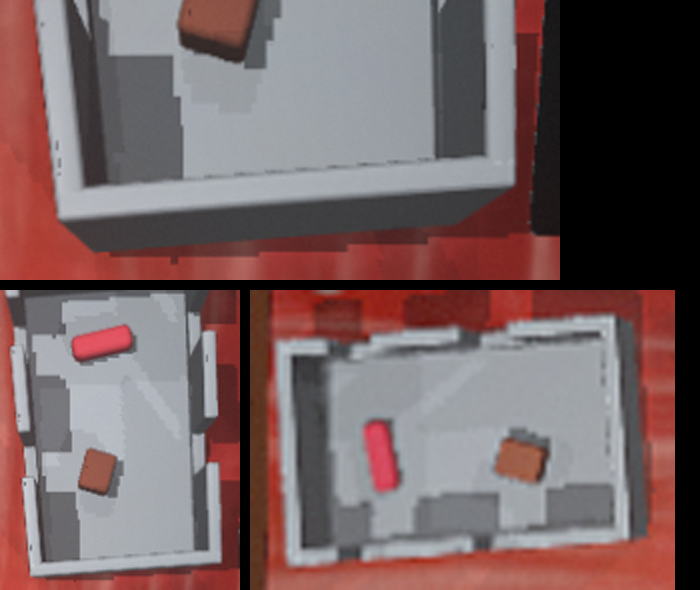

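Slots show at top-view columns 340 and 470 against a tray centre of about 455, so the slot end is on the left (+y) and the lug end must face right.

Run:
```python
from h import *
ci=dict(camera_info('wrist'));R=np.array([[0,0,0]]*3,float)
def at(tcp):
    c=dict(ci);a=np.radians(0)
    R=np.array([[1,0,0],[0,-.96414,.26535],[0,-.26535,-.96414]]);R=np.array([[1,0,0],[0,-.96414,.26535],[0,-.26535,-.96414]])
    # rows: cam x=+X world, cam y=-Y.., cam z down & -Y
    C=np.array(tcp)+[0,.067,.1414];c['R']=R;c['t']=-R@C;return c
w6=ray(at([.4624,0,.1600]),[[253.6,85.7],[431.6,72.7]],.06)
w1=ray(at([.4498,.0326,.3593]),[[296.5,143],[390,136]],.06)
tp=ray(camera_info('top'),[[176.1,245.8],[248.6,241.1],[252.3,289.1],[178.7,294.1]],.06)
for n,p in (('w6',w6),('w1',w1)):
    e=p[1]-p[0];m=p.mean(0)[:2];a=np.arctan2(e[1],e[0]);d=np.array([-np.sin(a),np.cos(a)])
    print(n,p.round(4)[:,:2].tolist(),'w',np.linalg.norm(e),'ang',np.degrees(a),'ctr',m+d*.089)
print(tp.round(4)[:,:2].tolist(),tp.mean(0), [np.degrees(np.arctan2(*(tp[i]-tp[j])[[1,0]])) for i,j in((0,1),(3,2))])
```

```text
w6 [[0.4206, 0.1051], [0.5333, 0.1131]] w 0.11299564493889751 ang 4.037665047230524 ctr [0.47068435 0.19790176]
w1 [[0.4223, 0.1047], [0.5344, 0.113]] w 0.11237928346348407 ang 4.223317412974171 ctr [0.47176908 0.19758035]
[[0.5231, 0.2882], [0.5333, 0.1143], [0.4202, 0.1049], [0.4086, 0.2801]] [0.47131418 0.19689823 0.06      ] [np.float64(93.36251853064488), np.float64(93.79392787783799)]
```

```bash
python3 -m jog '[[[-8,-16,-20,0,0,-7,0],[-16,-32,-40,0,0,-14,0],[-24,-48,-60,0,0,-21,0],[-32,-64,-60,0,0,-28,0],[-40,-80,-60,0,0,-35,0],[-48,-96,-60,0,0,-42,0],[-56,-112,-60,0,0,-49,0],[-60,-130,-60,0,0,-56,0]]]'
python3 - <<'E'
from h import *
import json
plan(.45,-.1,.27,90)
R=np.array([[.004891,-.99999,-.00036],[-.96414,-.00481,.26535],[-.26535,-.00095,-.96415]])
# w15 check: camera from TCP offset at yaw1.5
p=np.array([.5434,-.3092,.1871]);y=np.radians(1.5);Rz=np.array([[np.cos(y),-np.sin(y),0],[np.sin(y),np.cos(y),0],[0,0,1]])
R0=np.array([[0,-1,0],[-.96415,0,.26535],[-.26535,0,-.96415]])
c=dict(camera_info('wrist'));C=p+Rz@[.067,0,.1414];c['R']=R0@Rz.T;c['t']=-c['R']@C
q=ray(c,[[123,184],[517,181]],p[2]+.0055);print((Rz.T@(q-p).T).T.round(4))
E
```

```text
clock: 34.38
position: [0.4776, -0.1786, 0.2414]
ee_rot: [-179.8, 0.0, 57.9]
ft_force: [-0.5, -0.3, -2.0]
finger_gap: 0.128
t 34.3833 pos [ 0.4776 -0.1786  0.2414] [-179.8    0.    57.9] gap 10.9 F [-0.5 -0.3 -2. ]
shift [ 52. -65. -28.] turn [ -0.2  -0.  -32.1]
[[ 0.0538  0.0757  0.0055]
 [ 0.0549 -0.076   0.0055]]
```

```bash
python3 -m jog '[[[10,-10,-10,0,0,-7,0],[20,-20,-20,0,0,-14,0],[30,-30,-28,0,0,-21,0],[40,-40,-28,0,0,-28,0],[50,-50,-28,0,0,-35,0],[60,-58,-28,0,0,-42,0],[70,-64,-28,0,0,-49,0],[80,-70,-28,0,0,-56,0]]]'
python3 -c "
from h import *
plan(.479,.1975,.25,-176.3)"
```

```text
clock: 35.05
position: [0.4622, -0.0734, 0.2697]
ee_rot: [-179.9, -0.1, 113.9]
ft_force: [0.4, 1.5, -2.4]
finger_gap: 0.12
t 35.05 pos [ 0.4622 -0.0734  0.2697] [-1.799e+02 -1.000e-01  1.139e+02] gap 10.2 F [ 0.4  1.5 -2.4]
shift [241. 125.  20.] turn [ -0.   -0.2 -69.8]
```

```bash
python3 -m jog '[[[18,9,0,0,0,-7,0],[36,18,0,0,0,-14,0],[54,28,0,0,0,-21,0],[72,38,0,0,0,-28,0],[90,47,0,0,0,-35,0],[108,56,0,0,0,-42,0],[126,65,0,0,0,-49,0],[140,72,0,0,0,-56,0]]]'
python3 -c "
from h import *
plan(.479,.1975,.25,-176.3)"
```

```text
clock: 35.72
position: [0.4723, 0.0845, 0.2696]
ee_rot: [-180.0, -0.2, 169.9]
ft_force: [0.7, -0.6, -3.1]
finger_gap: 0.126
t 35.7167 pos [0.4723 0.0845 0.2696] [-180.    -0.2  169.9] gap 10.8 F [ 0.7 -0.6 -3.1]
shift [ 13. 112.  20.] turn [  0.   -0.2 -13.8]
```

```bash
python3 -m jog '[[[4,35,0,0,0,-7,0],[8,70,10,0,0,-13.8,0],[13,112,30,0,0,-13.8,0],[13,112,60,0,0,-13.8,0],[13,112,95,0,0,-13.8,0],[13,112,130,0,0,-13.8,0],[13,112,130,0,0,-13.8,0],[13,112,130,0,0,-13.8,0]]]'
python3 - <<'E'
from h import *
look({},'w16');plan(.479,.1975,.11,-176.3)
im=read_camera('top');w=cv2.imread('pics/w16.png')
cv2.imwrite('pics/c16.png',np.vstack([w[:330],cv2.resize(im[205:325,150:410,::-1],(640,270),interpolation=cv2.INTER_CUBIC)]))
E
```

```text
clock: 36.38
position: [0.4776, 0.1947, 0.1383]
ee_rot: [-179.9, -0.4, -176.7]
ft_force: [1.3, 0.1, -1.1]
finger_gap: 0.127
t 36.4333 pos [0.4797 0.1951 0.1413] [-1.800e+02 -1.000e-01 -1.767e+02] gap 10.9 F [-0.6  0.2 -1.9]
shift [ 1.  2. 31.] turn [-0.  -0.1 -0.4]
```

View pics/c16.png

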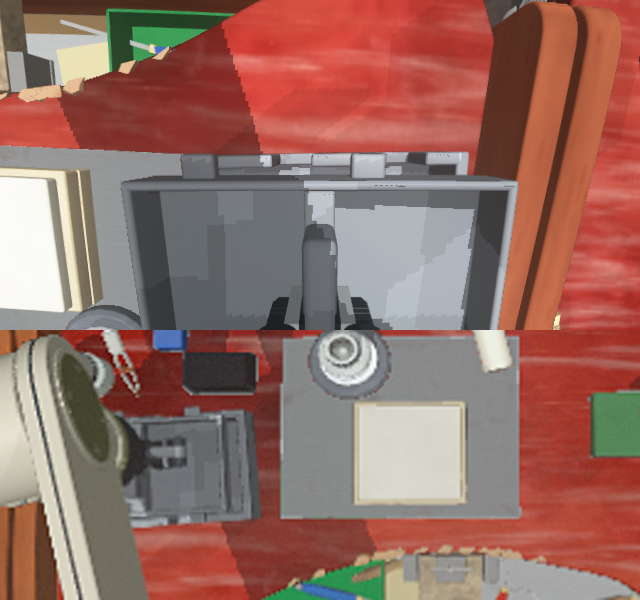

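The held tray is over the lower one, with the lower rim's front corner at (467,153). Checking that corner numerically.

Run:
```python
from h import *
ci=camera_info('wrist');s=env.read_state();print(s['position'],s['ee_rot'])
print(ray(ci,[[467,153],[182,156]],.06).round(4))
a=np.radians(94);u=np.array([np.cos(a),np.sin(a)]);v=np.array([-u[1],u[0]]);c=np.array([.4712,.197])
for sx,sy in((.089,.058),(-.089,.058)): print('pred',(c+u*sx+v*sy).round(4),proj(ci,[[*(c+u*sx+v*sy),.06]]))
im=cv2.imread('pics/w16.png')[120:200,100:540];cv2.imwrite('pics/c17.png',cv2.resize(im,(800,290),interpolation=cv2.INTER_CUBIC))
```

```text
[0.48115252 0.19531586 0.1431863 ] [ 1.79975305e+02  8.21511723e-02 -1.76697201e+02]
[[0.4118 0.2828 0.06  ]
 [0.4239 0.1064 0.06  ]]
pred [0.4071 0.2817] [[466.4598925  145.04681808]]
pred [0.4195 0.1042] [[178.07693237 148.51839706]]
```

View pics/c17.png

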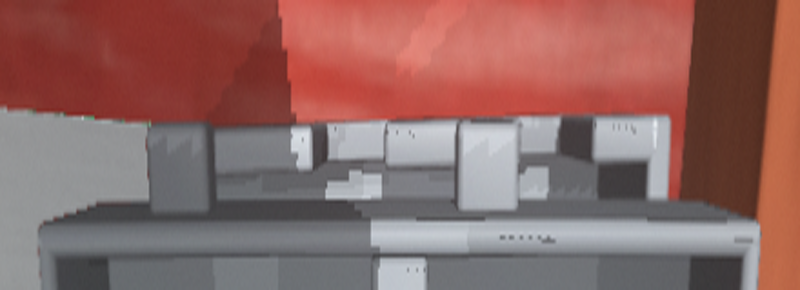

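```bash
python3 -m jog '[[[-1,3,20,0,0,-0.4,0],[-1,3,40,0,0,-0.4,0],[-1,3,48,0,0,-0.4,0],[-1,3,54,0,0,-0.4,0],[-1,3,58,0,0,-0.4,0],[-1,3,61,0,0,-0.4,0],[-1,3,61,0,0,-0.4,0],[-1,3,61,0,0,-0.4,0]]]'
python3 - <<'E'
from h import *
plan(.48,.198,.073,-176.3)
E
```

```text
clock: 37.15
position: [0.4816, 0.1981, 0.0816]
ee_rot: [180.0, 0.1, -176.3]
ft_force: [-1.2, -1.2, -1.8]
finger_gap: 0.125
t 37.15 pos [0.4816 0.1981 0.0816] [ 1.800e+02  1.000e-01 -1.763e+02] gap 10.7 F [-1.2 -1.2 -1.8]
shift [ 2. -0.  9.] turn [ 0.   0.1 -0. ]
```

```bash
python3 -m jog '[[[0,0,2,0,0,0,0],[0,0,4,0,0,0,0],[0,0,6,0,0,0,0],[0,0,8,0,0,0,0],[0,0,9,0,0,0,0],[0,0,9,0,0,0,0],[0,0,9,0,0,0,0],[0,0,9,0,0,0,0]]]'
python3 - <<'E'
from h import *
plan(.48,.198,.073,-176.3)
E
```

```text
clock: 37.82
position: [0.4812, 0.198, 0.0721]
ee_rot: [180.0, 0.0, -176.3]
ft_force: [-2.9, -1.3, 4.9]
finger_gap: 0.124
t 37.8167 pos [0.4812 0.198  0.0721] [ 180.     0.  -176.3] gap 10.6 F [-2.9 -1.3  4.9]
shift [ 1.  0. -1.] turn [0. 0. 0.]
```

```bash
python3 -m jog '[[[0,0,0,0,0,0,45],[0,0,0,0,0,0,45],[0,0,0,0,0,0,45],[0,0,0,0,0,0,45],[0,0,-25,0,0,0,45],[0,0,-60,0,0,0,45],[0,0,-100,0,0,0,45],[0,0,-140,0,0,0,45]]]'
python3 -m jog '[[[0,-30,-20,0,0,7,60],[0,-60,-20,0,0,14,80],[0,-90,-20,0,0,21,85],[0,-120,-20,0,0,28,85],[0,-150,-20,0,0,35,85],[0,-180,-20,0,0,42,85],[0,-200,-20,0,0,49,85],[0,-220,-20,0,0,56,85]]]'
python3 - <<'E'
from h import *
look(dict(upper_tray=.078,mallet_head=.02),cam='top');plan(.58,-.128,.2,13)
im=read_camera('top')[205:325,150:410,::-1]
s=read_camera('scene')[170:330,150:500,::-1]
cv2.imwrite('pics/c18.png',np.vstack([cv2.resize(im,(640,295),interpolation=cv2.INTER_CUBIC),cv2.resize(s,(640,293),interpolation=cv2.INTER_CUBIC)]))
E
```

```text
clock: 38.48
position: [0.4802, 0.1977, 0.2124]
ee_rot: [-180.0, -0.1, -176.3]
ft_force: [0.6, 1.2, -0.0]
finger_gap: 0.527
clock: 39.15
position: [0.4952, -0.0232, 0.2316]
ee_rot: [180.0, 0.0, 127.3]
ft_force: [0.1, 0.4, 0.1]
finger_gap: 0.994
upper_tray 0.83 [200. 266.] ctr [0.4744 0.2298] sz 0.111 0.107 ang -8.2 circ [0.4749 0.2219] 0.1368
mallet_head 0.73 [351. 213.] ctr [ 0.607 -0.13 ] sz 0.028 0.055 ang -85.5 circ [ 0.6067 -0.1276] 0.0564
mallet_head 0.27 [196. 289.] ctr [0.4724 0.2031] sz 0.196 0.121 ang -85.1 circ [0.4735 0.2031] 0.2202
t 39.3 pos [ 0.4952 -0.0227  0.2315] [-180.    -0.   127.6] gap 85.3 F [-0.3  0.7  0.3]
shift [-135.    3.   31.] turn [ -0.    0.  114.6]
```

View pics/c18.png

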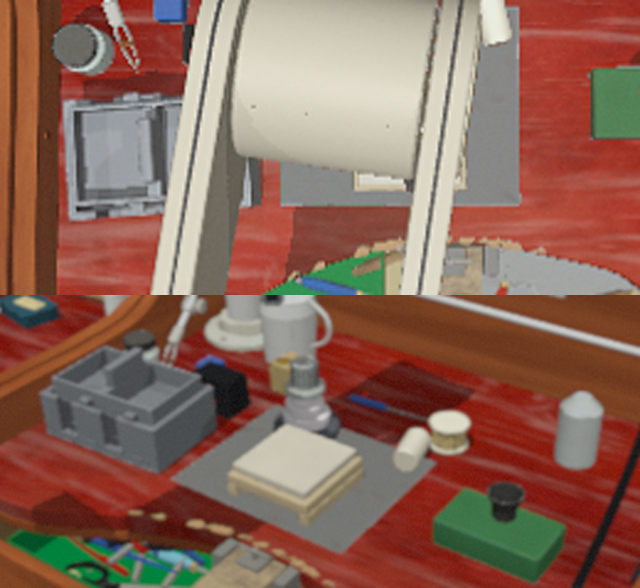

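The tray stands on the rim, level. I'm over the picture budget now, so I'll rely on the masks. Next is the mallet head.

```bash
python3 -m jog '[[[-20,0,0,0,0,7,85],[-40,0,0,0,0,14,85],[-60,0,10,0,0,21,85],[-80,0,20,0,0,28,85],[-100,0,30,0,0,35,85],[-120,3,31,0,0,42,85],[-135,3,31,0,0,49,85],[-135,3,31,0,0,56,85]]]'
python3 -m jog '[[[0,0,0,0,0,7,85],[0,0,0,0,0,14,85],[0,0,0,0,0,21,85],[0,0,0,0,0,28,85],[0,0,0,0,0,35,85],[0,0,0,0,0,42,85],[0,0,0,0,0,49,85],[0,0,0,0,0,56,85]]]'
python3 - <<'E'
from h import *
look(dict(mallet_head=.016),'w19');plan(.606,-.128,.02,13)
E
```

```text
clock: 40.07
position: [0.5813, -0.1271, 0.1998]
ee_rot: [-180.0, 0.0, 71.5]
ft_force: [0.4, -0.8, 1.1]
finger_gap: 0.998
clock: 40.73
position: [0.5804, -0.1249, 0.2005]
ee_rot: [-180.0, 0.0, 15.6]
ft_force: [-0.5, 0.5, 0.2]
finger_gap: 1.002
mallet_head 0.78 [331. 201.] ctr [ 0.6056 -0.1291] sz 0.056 0.03 ang 11.6 circ [ 0.606  -0.1291] 0.0582
t 40.8333 pos [ 0.5804 -0.1251  0.2005] [-180.     0.    15.8] gap 85.0 F [ 0.4  0.4 -0.5]
shift [ 24.  10. 180.] turn [-0.   0.   2.8]
```

```bash
python3 -m jog '[[[24,10,30,0,0,3,75],[24,10,70,0,0,3,70],[24,10,110,0,0,3,65],[24,10,150,0,0,3,65],[24,10,175,0,0,3,65],[24,10,184,0,0,3,65],[24,10,184,0,0,3,60],[24,10,184,0,0,3,50]]]'
python3 -m jog '[[[0,0,0,0,0,0,20],[0,0,0,0,0,0,20],[0,0,0,0,0,0,20],[0,0,0,0,0,0,20],[0,0,0,0,0,0,20],[0,0,0,0,0,0,20],[0,0,0,0,0,0,20],[0,0,0,0,0,0,20]]]' 60
python3 -m jog '[[[0,0,-20,0,0,0,20],[0,0,-50,0,0,0,20],[0,0,-90,0,0,0,20],[0,0,-130,0,0,0,20],[0,0,-170,0,0,0,20],[0,0,-190,0,0,0,20],[0,0,-190,0,0,0,20],[0,0,-190,0,0,0,20]]]'
python3 - <<'E'
from h import *
look(dict(mallet_head=.21),'w20');plan(.47,.155,.2,94)
E
```

```text
clock: 41.5
position: [0.6067, -0.1293, 0.0176]
ee_rot: [180.0, -0.0, 12.9]
ft_force: [0.5, 0.4, 0.4]
finger_gap: 0.593
clock: 42.17
position: [0.6086, -0.1303, 0.0202]
ee_rot: [179.8, -0.3, 12.7]
ft_force: [-0.9, 0.6, 8.0]
finger_gap: 0.331
clock: 42.83
position: [0.6075, -0.1302, 0.2102]
ee_rot: [179.8, -0.3, 12.7]
ft_force: [-0.2, 0.4, -2.1]
finger_gap: 0.334
mallet_head 0.59 [314. 309.] ctr [ 0.6052 -0.1309] sz 0.029 0.064 ang -77.3 circ [ 0.6052 -0.1307] 0.0645
t 42.9333 pos [ 0.6054 -0.1295  0.2058] [-1.80e+02  1.00e-01  1.27e+01] gap 28.2 F [-0.6 -0.1 -1.1]
shift [ -69. -307.    6.] turn [ -0.1   0.  -81.3]
```

```bash
python3 -m jog '[[[-5,-35,0,0,0,-7,20],[-10,-70,0,0,0,-14,20],[-20,-105,0,0,0,-21,20],[-30,-140,0,0,0,-28,20],[-40,-175,0,0,0,-35,20],[-50,-210,0,0,0,-42,20],[-50,-210,0,0,0,-49,20],[-50,-210,0,0,0,-54,20]]]'
python3 -c "
from h import *
plan(.4757,.159,.13,94)"
```

```text
clock: 43.6
position: [0.5088, 0.0662, 0.2044]
ee_rot: [-179.8, 0.1, 67.3]
ft_force: [-0.9, -1.1, -1.5]
finger_gap: 0.329
t 43.6 pos [0.5088 0.0662 0.2044] [-1.798e+02  1.000e-01  6.730e+01] gap 28.1 F [-0.9 -1.1 -1.5]
shift [ 73. -66.  74.] turn [ -0.2   0.  -26.7]
```

```bash
python3 -m jog '[[[18,-16,0,0,0,-7,20],[36,-33,0,0,0,-14,20],[54,-50,0,0,0,-21,20],[73,-66,0,0,0,-26.7,20],[73,-66,30,0,0,-26.7,20],[73,-66,60,0,0,-26.7,20],[73,-66,65,0,0,-26.7,20],[73,-66,65,0,0,-26.7,20]]]'
python3 - <<'E'
from h import *
look(dict(upper_tray=.078,mallet_head=.14),'w21');plan(.4757,.159,.075,94)
E
```

```text
clock: 44.27
position: [0.4759, 0.1567, 0.1374]
ee_rot: [-179.5, 0.1, 93.4]
ft_force: [0.3, 0.5, -1.0]
finger_gap: 0.334
upper_tray 0.88 [321. 159.] ctr [0.473  0.1997] sz 0.099 0.151 ang 3.3 circ [0.4734 0.1991] 0.1758
mallet_head 0.75 [319. 309.] ctr [0.4757 0.1555] sz 0.029 0.063 ang 3.6 circ [0.4759 0.1556] 0.0635
t 44.4167 pos [0.48   0.1572 0.1428] [179.9  -0.   93.4] gap 28.6 F [ 0.   0.7 -0.3]
shift [ 2. -4. 68.] turn [ 0.1 -0.  -0.6]
```

View pics/w21.png

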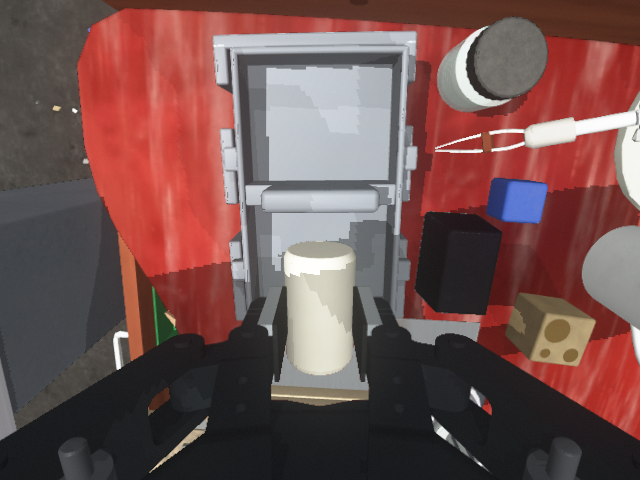

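The stack is right. The mallet head hangs over the near compartment. Lowering it.

```bash
python3 -m jog '[[[3,-2,15,0,0,-0.6,20],[3,-2,30,0,0,-0.6,20],[3,-2,45,0,0,-0.6,20],[3,-2,55,0,0,-0.6,20],[3,-2,60,0,0,-0.6,20],[3,-2,60,0,0,-0.6,20],[3,-2,60,0,0,-0.6,20],[3,-2,60,0,0,-0.6,20]]]'
python3 -c "
from h import *
plan(.4757,.159,.072,94)"
```

```text
clock: 45.08
position: [0.478, 0.1604, 0.0828]
ee_rot: [179.9, -0.0, 94.0]
ft_force: [-0.6, -0.0, -0.4]
finger_gap: 0.332
t 45.0833 pos [0.478  0.1604 0.0828] [179.9  -0.   94. ] gap 28.3 F [-0.6 -0.  -0.4]
shift [-1. -2. 11.] turn [ 0.1 -0.  -0. ]
```

```bash
python3 -m jog '[[[0,-1,5,0,0,0,20],[0,-1,9,0,0,0,20],[0,-1,11,0,0,0,20],[0,-1,11,0,0,0,20],[0,-1,11,0,0,0,45],[0,-1,11,0,0,0,45],[0,-1,11,0,0,0,45],[0,-1,11,0,0,0,45]]]'
python3 -m jog '[[[0,0,-20,0,0,0,45],[0,0,-50,0,0,0,45],[0,0,-90,0,0,0,45],[0,0,-130,0,0,0,50],[-30,0,-130,0,0,0,80],[-60,0,-130,0,0,0,85],[-90,0,-130,0,0,0,85],[-120,0,-130,0,0,0,85]]]'
python3 - <<'E'
from h import *
look(dict(mallet_head=.07,upper_tray=.078),'w22',cam='wrist');plan(.531,-.25,.2,90)
E
```

```text
clock: 45.75
position: [0.4762, 0.1602, 0.0707]
ee_rot: [180.0, -0.0, 94.0]
ft_force: [0.7, -0.1, 0.2]
finger_gap: 0.526
clock: 46.42
position: [0.4846, 0.0394, 0.2012]
ee_rot: [179.9, 0.0, 94.1]
ft_force: [-0.2, 0.3, 0.0]
finger_gap: 0.997
mallet_head 0.63 [318.  74.] ctr [0.4758 0.1594] sz 0.03 0.057 ang 4.1 circ [0.4759 0.1586] 0.06
mallet_head 0.26 [297. 131.] ctr [0.4739 0.1559] sz 0.109 0.097 ang 4.1 circ [0.4742 0.1572] 0.1448
upper_tray 0.9 [298.  64.] ctr [0.4751 0.1597] sz 0.102 0.083 ang 4.1 circ [0.4757 0.1608] 0.1235
upper_tray 0.63 [296. 130.] ctr [0.4741 0.1548] sz 0.106 0.093 ang 4.1 circ [0.4741 0.1557] 0.1402
t 46.5667 pos [0.4846 0.0388 0.2008] [180.    0.   93.8] gap 84.8 F [0.1 0.8 0.7]
shift [-291.   27.    1.] turn [0.  0.  3.8]
```

Mallet head is in. Now the loupe, last seen at about (0.531,−0.285).

```bash
python3 -m jog '[[[-40,4,0,0,0,3.8,85],[-80,8,0,0,0,3.8,85],[-120,12,0,0,0,3.8,85],[-160,16,0,0,0,3.8,85],[-200,20,0,0,0,3.8,85],[-240,24,0,0,0,3.8,85],[-280,27,0,0,0,3.8,85],[-291,27,0,0,0,3.8,85]]]'
python3 -m jog '[[[0,0,0,0,0,0,85],[0,0,0,0,0,0,85],[0,0,0,0,0,0,85],[0,0,0,0,0,0,85],[0,0,0,0,0,0,85],[0,0,0,0,0,0,85],[0,0,0,0,0,0,85],[0,0,0,0,0,0,85]]]'
python3 - <<'E'
from h import *
look(dict(loupe=.066),'w23');plan(.531,-.285,.06,90)
E
```

```text
clock: 47.23
position: [0.5322, -0.252, 0.2003]
ee_rot: [180.0, 0.1, 90.1]
ft_force: [0.4, 0.3, 0.3]
finger_gap: 0.998
clock: 47.9
position: [0.5318, -0.2475, 0.2007]
ee_rot: [180.0, 0.0, 90.2]
ft_force: [-0.4, 0.4, 0.3]
finger_gap: 0.999
loupe 0.93 [317. 275.] ctr [ 0.531  -0.2835] sz 0.038 0.038 ang 46.3 circ [ 0.5307 -0.2831] 0.0405
t 48.0 pos [ 0.5317 -0.2478  0.2007] [180.    0.   90.2] gap 85.1 F [-0.8 -0.3  0.3]
shift [-37.  -1. 141.] turn [0.  0.  0.2]
```

View pics/w23.png

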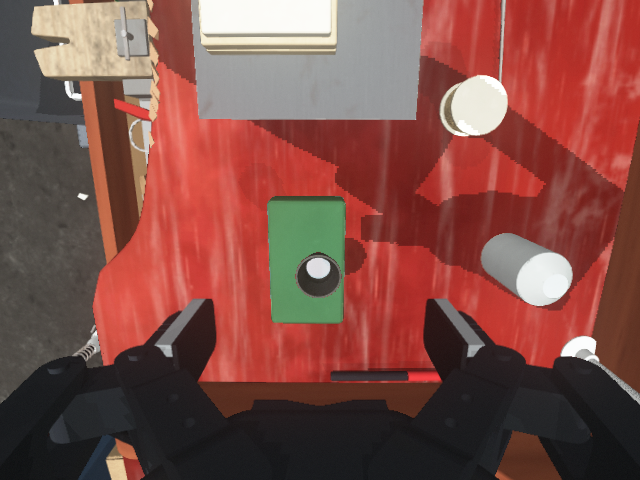

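The loupe stands on the green box with its rim centred at (318,276). Gripping it at the rim.

```bash
python3 -m jog '[[[-20,-1,30,0,0,0,75],[-37,-1,70,0,0,0,70],[-37,-1,110,0,0,0,65],[-37,-1,140,0,0,0,65],[-37,-1,151,0,0,0,65],[-37,-1,152,0,0,0,65],[-37,-1,152,0,0,0,60],[-37,-1,152,0,0,0,55]]]'
python3 -m jog '[[[0,0,0,0,0,0,25],[0,0,0,0,0,0,25],[0,0,0,0,0,0,25],[0,0,0,0,0,0,25],[0,0,0,0,0,0,25],[0,0,0,0,0,0,25],[0,0,0,0,0,0,25],[0,0,0,0,0,0,25]]]' 45
python3 -m jog '[[[0,0,-20,0,0,0,25],[0,0,-50,0,0,0,25],[0,0,-90,0,0,0,25],[0,0,-130,0,0,0,25],[0,0,-150,0,0,0,25],[0,0,-150,0,0,0,25],[0,0,-150,0,0,0,25],[0,0,-150,0,0,0,25]]]'
python3 - <<'E'
from h import *
look(dict(loupe=.215),'w24');plan(.471,.2385,.2,94)
E
```

```text
clock: 48.67
position: [0.5327, -0.2859, 0.0515]
ee_rot: [179.8, 0.1, 90.2]
ft_force: [1.7, 0.0, 1.3]
finger_gap: 0.645
clock: 49.33
position: [0.5328, -0.2861, 0.052]
ee_rot: [179.8, 0.2, 90.2]
ft_force: [-1.2, -0.7, 8.3]
finger_gap: 0.417
clock: 50.0
position: [0.5308, -0.2848, 0.1987]
ee_rot: [180.0, 0.0, 90.2]
ft_force: [-0.2, 0.8, -0.6]
finger_gap: 0.411
loupe 0.71 [319. 313.] ctr [ 0.5305 -0.2797] sz 0.034 0.04 ang 0.2 circ [ 0.5303 -0.2798] 0.041
t 50.1 pos [ 0.53   -0.2844  0.1969] [-1.799e+02 -1.000e-01  9.020e+01] gap 35.1 F [ 0.9  0.1 -1.3]
shift [523. -57.  -2.] turn [-0.1 -0.1 -3.8]
```

```bash
python3 -m jog '[[[40,-4,0,0,0,0,25],[80,-9,0,0,0,0,25],[120,-13,0,0,0,0,25],[160,-17,0,0,0,0,25],[200,-22,0,0,0,0,25],[240,-26,0,0,0,0,25],[262,-28,0,0,0,0,25],[262,-28,0,0,0,0,25]]]'
python3 -m jog '[[[40,-4,0,0,0,-3.8,25],[80,-9,0,0,0,-3.8,25],[120,-13,0,0,0,-3.8,25],[160,-17,0,0,0,-3.8,25],[200,-22,0,0,0,-3.8,25],[240,-26,0,0,0,-3.8,25],[261,-29,0,0,0,-3.8,25],[261,-29,0,0,0,-3.8,25]]]'
python3 - <<'E'
from h import *
look(dict(upper_tray=.078,loupe=.215),'w25');plan(.471,.2385,.1,94)
E
```

```text
clock: 50.77
position: [0.5004, -0.0187, 0.197]
ee_rot: [-179.8, -0.1, 90.4]
ft_force: [0.1, -0.2, -1.3]
finger_gap: 0.418
clock: 51.43
position: [0.4706, 0.2412, 0.1971]
ee_rot: [-179.9, -0.0, 94.2]
ft_force: [-0.2, 0.4, 0.4]
finger_gap: 0.414
upper_tray 0.63 [317. 242.] ctr [0.4733 0.1996] sz 0.102 0.158 ang 4.3 circ [0.4737 0.1996] 0.1781
upper_tray 0.34 [442. 420.] ctr [0.5931 0.0806] sz 0.008 0.031 ang 29.7 circ [0.5911 0.0795] 0.0319
loupe 0.58 [317. 314.] ctr [0.4701 0.247 ] sz 0.033 0.04 ang 4.3 circ [0.4701 0.2468] 0.0405
t 51.5833 pos [0.4717 0.237  0.1974] [-1.799e+02  1.000e-01  9.400e+01] gap 35.2 F [ 0.5 -0.2 -0.7]
shift [ 2. -0. 97.] turn [-0.1  0.1  0. ]
```

```bash
python3 -m jog '[[[0,-0.5,35,0,0,0,25],[0,-0.5,70,0,0,0,25],[0,-0.5,95,0,0,0,25],[0,-0.5,110,0,0,0,25],[0,-0.5,118,0,0,0,25],[0,-0.5,118,0,0,0,25],[0,-0.5,118,0,0,0,25],[0,-0.5,118,0,0,0,25]]]'
python3 -c "
from h import *
plan(.471,.2385,.068,94)"
```

```text
clock: 52.25
position: [0.4728, 0.2377, 0.0822]
ee_rot: [179.9, -0.0, 94.0]
ft_force: [0.8, 0.3, -0.5]
finger_gap: 0.416
t 52.25 pos [0.4728 0.2377 0.0822] [179.9  -0.   94. ] gap 35.5 F [ 0.8  0.3 -0.5]
shift [ 1. -2. 14.] turn [ 0.1 -0.  -0. ]
```

```bash
python3 -m jog '[[[0,-1,6,0,0,0,25],[0,-1,11,0,0,0,25],[0,-1,13,0,0,0,25],[0,-1,13,0,0,0,25],[0,-1,13,0,0,0,47],[0,-1,13,0,0,0,47],[0,-1,13,0,0,0,47],[0,-1,13,0,0,0,47]]]'
python3 -m jog '[[[0,0,-10,0,0,0,47],[0,0,-35,0,0,0,47],[0,0,-70,0,0,0,47],[0,0,-110,0,0,0,47],[0,0,-140,0,0,0,47],[-30,0,-170,0,0,0,60],[-70,0,-170,0,0,0,60],[-105,0,-170,0,0,0,60]]]'
python3 - <<'E'
from h import *
look(dict(loupe=.08,mallet_head=.07,upper_tray=.078),'w26');plan(.471,.2385,.068,94)
E
```

```text
clock: 52.92
position: [0.4704, 0.2377, 0.0675]
ee_rot: [-180.0, 0.0, 94.0]
ft_force: [-0.1, -0.3, -0.2]
finger_gap: 0.554
clock: 53.58
position: [0.4792, 0.1323, 0.2417]
ee_rot: [179.6, -0.0, 94.1]
ft_force: [0.0, -0.5, -1.0]
finger_gap: 0.703
loupe 0.71 [316.  95.] ctr [0.4701 0.2389] sz 0.037 0.039 ang 4.2 circ [0.4701 0.239 ] 0.0398
upper_tray 0.97 [317. 141.] ctr [0.4728 0.1974] sz 0.155 0.105 ang 90.6 circ [0.4734 0.1967] 0.1785
t 53.7833 pos [0.478  0.1322 0.2384] [180.   -0.   93.9] gap 60.0 F [ 0.4  0.3 -0.1]
shift [106.   0. 170.] turn [ 0.  -0.  -0.1]
```

View pics/w26.png

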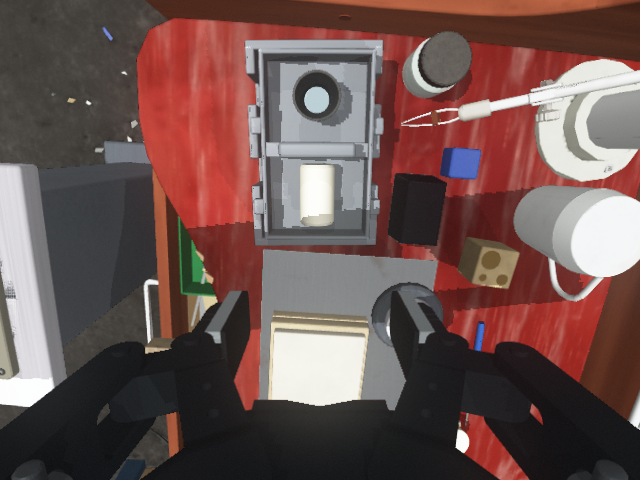

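Both items lie in their compartments, the loupe at (317,97) and the mallet head at (317,195). The trays are stacked square and the arm is clear. Handing in.

```bash
python3 -c "
from h import *
look(dict(flange_nut=.097),cam='scene')
print(workorder.job_done())"
```

```text
flange_nut 0.78 [317. 214.] ctr [ 0.5672 -0.0036] sz 0.049 0.099 ang -56.7 circ [ 0.5682 -0.0051] 0.1024
the job is handed in; nothing more can be done
None
```

I handed the job in at about 54 s on the robot clock with everything placed. The system gave no verdict.

- **Spindle:** I threaded the three rings present (58, 48, 38; the 68 was absent) largest first, then slipped on the flanged nut, flange down. The last pictures show the rings in order with the nut on top. Some side force (5 to 8 N) showed while threading and was corrected by 1 to 2 mm shifts.
- **Trays:** the upper tray had been knocked back against the bottle behind it. I found it again and turned it half round, and it went onto the lower tray's rim with only light contact force. The last wrist measurement put it at (0.473, 0.197), about 2 mm from my estimate of the lower tray's centre. The height between the trays was judged only from the arm's height and the contact force.
- **Contents:** the last wrist picture shows the loupe in one compartment and the mallet head in the other, with the compounds out of sight under the upper tray.
- **Bystanders:** I didn't measure the jar, file, marker or brass cube again at the end. The arm never came near them, and they looked undisturbed in the pictures that showed them.

**Checks that disagreed:**
- One view of the lower tray's corner was about 4 mm off the others, so I used a compromise position, and the tray still dropped in.
- The mallet mask returned nothing in the final picture, although the mallet is plainly visible.
- The last scene-camera reading of the nut gave the right pixel, but a position about 33 mm off the spindle. I put that down to projecting an oblique view of the whole nut onto a single height.

I viewed 20 pictures, six over the budget of 14.

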